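Load the incubation chamber and screw it shut

TASK

Put all the small culture dishes that are out on the bench into the aluminium incubation chamber, each lying flat on its floor. Then put the lid on so that it is fully seated, swing the steel bridge bar right over it to its stop, and clamp it down: press the bar's captive knob down to catch the thread and screw it clockwise fully home. Leave the stack of large dishes and the bottle standing where they are.

Things in the scene. Friction and masses are not known exactly. Their poses are not given: they have to be found in the camera images.
- dish1: small round culture dish with cover, clear with amber contents, 55 mm across, 15 mm high, 30 g; all the small dishes are alike, and two to four of them are out on the bench (None for an absent one). Origin at the centre of its underside, z up through the dish
- dish2: small round culture dish with cover, clear with amber contents, 55 mm across, 15 mm high, 30 g; all the small dishes are alike, and two to four of them are out on the bench (None for an absent one). Origin at the centre of its underside, z up through the dish
- dish3: small round culture dish with cover, clear with amber contents, 55 mm across, 15 mm high, 30 g; all the small dishes are alike, and two to four of them are out on the bench (None for an absent one). Origin at the centre of its underside, z up through the dish
- dish4: small round culture dish with cover, clear with amber contents, 55 mm across, 15 mm high, 30 g; all the small dishes are alike, and two to four of them are out on the bench (None for an absent one). Origin at the centre of its underside, z up through the dish
- dish1_mid (a point): the centre of dish1, half way up (7.5 mm above its underside)
- dish2_mid (a point): the centre of dish2, half way up (7.5 mm above its underside)
- dish3_mid (a point): the centre of dish3, half way up (7.5 mm above its underside)
- dish4_mid (a point): the centre of dish4, half way up (7.5 mm above its underside)
- chamber: the open incubation chamber, fixed to the bench: aluminium box, 5 mm walls and floor, outside 142 mm in its x by 200 mm in its y, 50 mm high; inside 132 x 190 mm, 45 mm deep. Origin at the centre of its underside; x points away from the robot at yaw 0, z up. Behind its back (+x) wall a post 30 x 34 mm carries the bridge bar on a pivot, up to 109 mm high, 100 mm from the centre
- screw_hole (a point): mouth of the brass threaded hole in the top of the pillar, 40 mm square, at the chamber's front (-x) wall; 100 mm in front of the chamber's centre, 80 mm up. The knob's screw goes in here when the bar is over it
- lid: the loose lid, right way up on the bench, 350 g: blue plate 144 mm (its x) by 206 mm (its y), 6 mm thick, over a black plug 124 x 182 x 6 mm that drops into the chamber's mouth with 4 mm play all round. Origin at the centre of the plug's underside. Seated, the plate rests on the rim and the origin is 44 mm above the chamber's origin, x axes parallel (either way round)
- lid_handle (a point): middle of the top of the lid's black handle: an upright bar 70 mm along the lid's x, 12 mm wide (across y), 28 mm high above the plate (its top is 40 mm above the lid's origin)
- clamp (a joint): angle of the steel bridge bar about the upright pivot on the rear post: 0 = stop, straight over the lid from back to front with its knob over the screw hole; grows as it swings level to the chamber's right (-y) and back, anticlockwise from above; 1.75 to 2.05 rad at the start, stop at 2.2. Stays where left; 2 to 3 N sideways moves it. Its feet catch on a lid that is not seated
- clamp_pivot (a point): on the pivot axis at the bar's top face, 102 mm above the bench
- clamp_mid (a point): on the bar's top face, middle of its width, 120 mm from the pivot. The bar is 24 mm wide and 12 mm thick (90 to 102 mm above the bench, 6 mm over the lid's handle), carries the knob 200 mm from the pivot, and has two feet 14 mm thick below it, 45 and 155 mm from the pivot, that end 57.5 mm above the bench, just over the seated lid's plate
- knob_down (a joint): how far the captive knob is pressed down along its axis, m: 0 = sprung up, 0.0135 = stop. Its spring pushes back with 4 N at 0, 7 N at 8 mm, 9 N at the stop. It springs up when let go unless its thread has caught. Its screw goes into the hole only with the bar at its stop
- knob_turn (a joint): turn of the knob, rad, clockwise from above; -0.5 to 2.8 (stop); -0.4 to 0 at the start. Bar at 0, the thread catches if the knob is pressed 9 mm or more while its turn is below 0.25, then turned. Then turning draws it down 1.6 mm per rad to about 11 mm at the stop, and it stays when let go. Not pressed, it turns idly and must be turned back first. Stiff (0.05 Nm); takes two or three grasps
- knob_grip (a point): on the knob's axis, 30 mm above its underside, where to hold it (moves with it). Knob: black disc 44 mm across, 8 mm thick, with an upright grip on it 42 mm long, 14 mm thick, top 38 mm above the underside, white line on the end away from the pivot at turn 0. The grip lies along the bridge bar at turn 0. Knob up, this point is 146 mm above the bench
- stack: bystander: stack of four large dishes, 92 mm across, 64 mm high; origin under its centre
- bottle: bystander: amber bottle, 62 mm across, 130 mm high; origin under its centre
- pen: bystander: blue marker pen 146 mm long, 16 mm thick, lying along its x; origin under its middle
- cap: bystander: chrome eyepiece cap, 38 mm across, 21 mm high; origin under its centre
Not all that is in view belongs to the job. Leave any pink, purple or turquoise look-alike of the dish1 alone.

How it is judged (in metres and radians):
On the way, in this order (a step that is already met when the one before it is completed fails the run):
1. every small dish that is there lies flat on the chamber's floor (x of dish1 in the frame of chamber between -0.046 and 0.046 m and y of dish1 in the frame of chamber between -0.075 and 0.075 m and z of dish1_mid in the frame of chamber between 0.009 and 0.016 m and angle between the z axis of each of dish1, dish2, dish3, dish4 and the z axis of chamber, either way round below 0.12 rad and x of dish2 in the frame of chamber between -0.046 and 0.046 m and y of dish2 in the frame of chamber between -0.075 and 0.075 m and z of dish2_mid in the frame of chamber between 0.009 and 0.016 m and x of dish3 in the frame of chamber between -0.046 and 0.046 m and y of dish3 in the frame of chamber between -0.075 and 0.075 m and z of dish3_mid in the frame of chamber between 0.009 and 0.016 m and x of dish4 in the frame of chamber between -0.046 and 0.046 m and y of dish4 in the frame of chamber between -0.075 and 0.075 m and z of dish4_mid in the frame of chamber between 0.009 and 0.016 m), for 0.2 s.
2. the lid is seated on the chamber (z of lid in the frame of chamber between 0.04 and 0.0475 m and horizontal distance between lid and chamber below 0.009 m and angle between the x axis of lid and the x axis of chamber, either way round below 0.12 rad and angle between lid's own z axis and vertical below 0.06 rad), for 0.2 s.
3. the bridge bar is swung over the lid to its stop (value of joint clamp below 0.03 rad), for 0.2 s.
At the end, for the whole second after the job is handed in: Every small dish there lies flat on the chamber floor (either way up). Lid seated (origin 40 to 47.5 mm above the chamber's, within 9 mm of centre, 0.12 rad). Bridge bar over it (under 0.03 rad). Knob screwed home and staying so: turned over 2.45 rad, down over 9.5 mm. All at rest (all of step 1 and all of step 2 and value of joint clamp below 0.03 rad and value of joint knob_turn above 2.45 rad and value of joint knob_down above 0.0095 m and linear speed of each of lid, dish1, dish2, dish3, dish4 below 0.02 m/s and velocity of joint each of knob_turn, clamp below 0.1 rad/s); the robot touches nothing.
It fails at once if the stack of large dishes or the bottle is knocked over (angle between any of stack, bottle's own z axis and vertical above 0.5 rad).
It fails at once if the stack of large dishes or the bottle is moved more than 60 mm (distance of any of stack, bottle from where it was at the start of the episode above 0.06 m).
Of dish1, dish2, dish3, dish4 only 2 to 4 are there at a start; the rules pass over those that are not, and their reading is None.
At some moment in a run one of dish1, dish2, dish3, dish4 may be knocked a few centimetres aside while the robot is not near it.
Once in a run the grip may slacken for a moment while it holds something.
It also fails if it takes over 210 s, if anything falls off the work surface, if the arm or the gripper's body presses on something with over 40 N, if the wrist force passes 120 N, or if a joint passes its speed limit or range.

ROBOT

A 6-joint arm with a two-finger parallel gripper is mounted at the origin on the work surface. World frame = base frame: x ahead of the robot, y to its left, z up, the work surface at z = 0. Lengths are in mm, angles in rad, forces in N, time in s.
With the tool pointing down it reaches from about 275 to 1000 mm from the base axis. Payload 8.4 kg.
Tool frame: the origin (TCP) lies at the very end of the fingers, on their centre line; the grasp point (between the pads) lies 19 mm behind it (bot.pinch_z is the distance from the TCP to the grasp point, in mm); z points along the fingers, y is the line along which they close (so a half turn about z gives the same grasp; the last joint's range is limited). The gripper opens to 85 mm and grips with 20 to 120 N. Pads are 22 mm wide; open, the fingers measure 114 mm over their backs; the gripper's body (76 mm by 85 mm) begins 54 mm behind the grasp point. The pads swing forward as they close: fully open they stand 13 mm farther back than shut.
Start: joints at [-1.165, 0.353, 1.633, -0, 1.155, -0.002], TCP at [247.868, -573.75, 231.281] pointing down, gripper open.
Joint ranges: [-2.63, 2.63], [-0.92, 2.1], [0.06, 2.66], [-1.3, 4.44], [0, 2.69], [-3.02, 3.02]. Speed limits (rad/s): [2.22, 2.22, 2.79, 3.14, 3.14, 3.14].

INTERFACE

Orientations are given as a unit quaternion [x, y, z, w].
In Python, from plant import bot gives the robot as it stands.
- The arm moves only by the tool servo_tool, never from a script. Its argument "deltas" is a list of rows, each a list of 6 numbers: the shift along the tool's x, y, z in units of 50 mm (1.0 is 50 mm), then the turn, a rotation vector about the tool's x, y, z in units of 10 degrees (1.0 is 10 degrees). In form: [[x, y, z, ax, ay, az], ...]. A call has 1 to 20 rows; each row shifts and turns the commanded pose from where the row before left it, along the tool's axes as they then stand; what a row does not reach is not made up. A row lasts 1/8 s, in which the tool goes at most 62.5 mm and 10.7 degrees, less where a joint would pass 70% of its speed; a pose out of reach is approached as far as the arm can. A call is refused whole if a number of a shift passes 1 or a number of a turn 1, either way. A call with a gripper value outside its range is refused whole. "claw" is the opening, from 0 (shut) to 1 (fully open), set as the call begins (left out, the last holds). The fingers move at their own pace and stop on an object; the grip force is fixed at half the most. Time passes only in rows, so rows that do not move let the fingers close. It gives the time, the measured TCP pose, the force, the opening and the grip force at its end, in the units of the state.
- bot.read_state(): the state, without advancing time (a new reading comes with each control period).
- bot.capture(name): name is "side" or "top" or "wrist"; returns (picture, depth): 420x560x3 uint8, red, green, blue; 420x560 float32, mm along the optical axis (not along the pixel's ray), 0 where there is no reading.
- bot.get_calibration(name): a dict with "mtx" (3x3 intrinsics, pixels), "k1" (the pictures are not rectified: a ray, as slopes to the right and down, at radius r is drawn at 1 + k1 r^2 times it, then the intrinsics apply), "rvec" (rotation vector, rad) and "tvec" (3), from world to camera coordinates, as OpenCV has them. Camera axes: x right, y down, z forward; pixel columns grow to the right and rows downward; lengths in mm; the calibration is good to about 2 mm. A picture is of the moment at which its call begins: read the wrist's pose just before it. get_calibration takes no time and is no camera call; for the wrist camera it gives the pose at the moment of the call.
- bot.hand_in(): hands the job in; it is judged then, once.
The state is a dict: "t": time; "q": joint angles; "qd": joint speeds; "tau": joint torques, N m; "ee_pos": TCP position; "eef_rot": TCP orientation; "force": force on the tool from outside, world axes, zero at the start; "torque": the same for the moment, N m; "finger_gap": finger opening in mm; "gripper_force": force on a finger pad.
Only numpy, scipy, OpenCV 4.12 (cv2) and the standard library are available. Lean on these libraries where they do the work, as an engineer would, in place of code of your own. Each camera call takes 0.05 s, during which the arm holds its last target. There are 200 camera calls.

## Working session

There is one attempt and no reset: what is moved stays moved. The work goes in short steps, Python scripts to look and compute and a tool call to move; the robot and the scene stay as the last step left them, time stands still between calls to the robot, and variables do not carry over. Pictures are saved under pics/ and viewed, at most 14 in all, crops included, and the job is handed in when it is done.

Besides the shell and the picture viewer there is one more tool, called after "Emit:" as a command line: name --pt "numbers of a row" for each row, then --argument value for the rest. servo_tool: Moves the arm, as the interface text tells. Its arguments: {"type":"object","properties":{"deltas":{"type":"array"},"claw":{"type":"number"}},"required":["deltas"]}

```bash
mkdir -p pics; ls; cat > h.py <<'E'
import numpy as np, cv2
from plant import bot
def cap(n):
    c=bot.get_calibration(n); im,d=bot.capture(n); return im,d,c
def ray(c,u,v):
    K=np.array(c["mtx"]);x=(u-K[0,2])/K[0,0];y=(v-K[1,2])/K[1,1];r=np.hypot(x,y);s=r
    for _ in range(20): s=r/(1+c["k1"]*s*s)
    f=s/r if r>0 else 1
    R=cv2.Rodrigues(np.array(c["rvec"],float))[0]
    t=np.array(c["tvec"],float).ravel()
    return -R.T@t, R.T@np.array([x*f,y*f,1.])
def onz(c,u,v,z):
    o,d=ray(c,u,v); return o+d*(z-o[2])/d[2]
def dep(c,D,u,v):
    o,d=ray(c,u,v); return o+d*D[int(v),int(u)]
def proj(c,p):
    R=cv2.Rodrigues(np.array(c["rvec"],float))[0]
    q=R@np.array(p,float)+np.array(c["tvec"],float).ravel();x,y=q[:2]/q[2];f=1+c["k1"]*(x*x+y*y)
    K=np.array(c["mtx"]);return K[0,0]*x*f+K[0,2],K[1,1]*y*f+K[1,2]
def save(n,im): cv2.imwrite("pics/"+n+".png",im[:,:,::-1])
E
python3 - <<'E'
from h import *
for n in("top","side"):
    im,d,c=cap(n);save(n+"0",im);np.savez(n+"0.npz",im=im,d=d)
    o,_=ray(c,280,210);print(n,o.round(),onz(c,280,210,0).round())
print(bot.read_state())
E
```

```text
pics
top [ 409.   61. 1355.] [514.  18.   0.]
side [ 438. 1057.  873.] [ 559. -124.   -0.]
{'t': 0.1, 'q': array([-1.16542042e+00,  3.53604864e-01,  1.63402663e+00,  1.08201574e-05,
        1.15517057e+00, -2.37754878e-03]), 'qd': array([ 2.25542777e-04, -2.43460764e-03, -2.43719108e-03,  1.46047431e-04,
       -4.02863619e-04,  1.52960558e-05]), 'tau': array([ 1.52341570e-03, -6.06355977e+01, -3.42821431e+01,  1.30884482e-04,
        3.99262353e-03,  7.81842857e-06]), 'ee_pos': array([ 247.70103283, -573.38495422,  230.63469409]), 'eef_rot': array([ 9.79289292e-01,  2.02465101e-01, -1.16176830e-04, -5.93461622e-04]), 'force': array([-0.51858411, -0.54673191, -0.93337165]), 'torque': array([-0.05763207, -0.01235772,  0.00553979]), 'gripper_force': 0.0, 'finger_gap': 85.12301254487824}
```

View pics/top0.png

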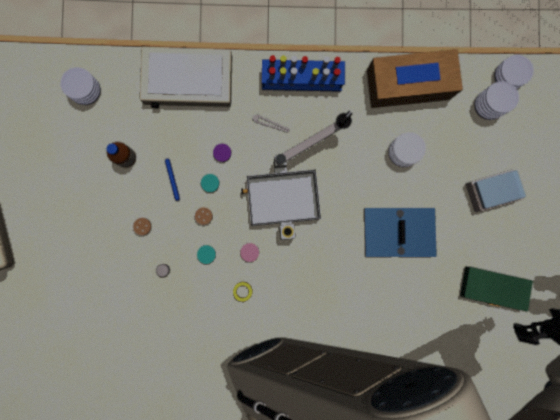

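View pics/side0.png

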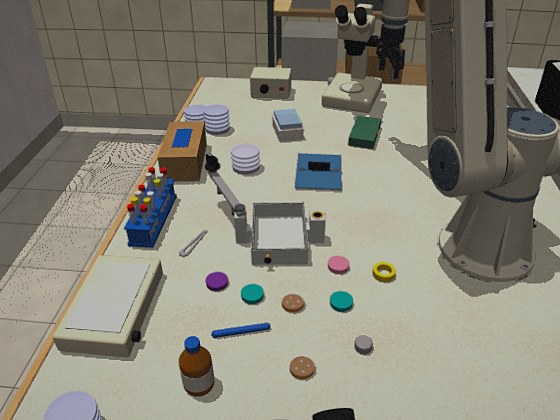

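The top view shows amber-brown dishes at (143,227) and (204,216). The look-alikes are purple (222,153), turquoise (210,183) and (206,255), and pink (249,253). The yellow ring is at (243,292) and the chrome cap at (162,270). Only the two amber ones fit; I'll confirm with a crop and measure them.

```bash
cat > m.py <<'E'
from h import *
import sys
z=np.load("top0.npz");im,d=z["im"],z["d"];c=bot.get_calibration("top")
zs=np.load("side0.npz");cs=bot.get_calibration("side")
def blobs(m,amin=30):
    n,l,s,ce=cv2.connectedComponentsWithStats(m.astype(np.uint8))
    return [(ce[i],s[i],l==i) for i in range(1,n) if s[i,4]>amin]
for nm,I,C in(("top",im,c),("side",zs["im"],cs)):
    h=cv2.cvtColor(I,cv2.COLOR_RGB2HSV)
    m=(h[...,0]>3)&(h[...,0]<16)&(h[...,1]>70)&(h[...,2]>60)
    m=cv2.morphologyEx(m.astype(np.uint8),cv2.MORPH_CLOSE,np.ones((3,3)))
    for ce,s,_ in blobs(m,60):
        p=onz(C,*ce,15)
        if p[0]<900: print(nm,ce.round(1),s,p.round(1))
E
cat > m2.py <<'E'
from m import *
h=cv2.cvtColor(im,cv2.COLOR_RGB2HSV)
b=(h[...,0]>98)&(h[...,0]<115)&(h[...,1]>120);b[:190]=0;b[:,:350]=0;b[:,450:]=0
cn=max(cv2.findContours(cv2.morphologyEx(b.astype(np.uint8),cv2.MORPH_CLOSE,np.ones((15,15))),0,2)[0],key=cv2.contourArea)
P=np.array([onz(c,*q[0],12)[:2] for q in cn],np.float32);print("lid",cv2.minAreaRect(P))
# heights
def hp(u,v): print((u,v),dep(c,d,u,v).round(1))
for q in[(402,232),(405,225),(380,250),(285,230),(288,231),(281,161),(310,140),(330,128),(344,120),(345,118),(249,203),(316,185),(282,172),(253,180),(405,145),(119,150),(143,227),(204,216)]: hp(*q)
a=cv2.resize(im[120:280,120:370],None,fx=3,fy=3,interpolation=2);save("c1",a)
E
python3 m2.py
```

```text
top [121.3 145.9] [115 142  12  10  64] [692.5 484.7  15. ]
top [203.  215.8] [195 207  17  18 237] [492.2 241.7  15. ]
top [141.8 226.1] [134 218  17  17 240] [459.3 416.4  15. ]
side [346.7   4.3] [332   0  23  13  71] [  352.6 -2376.9    15. ]
side [307.9  13.1] [274   8  62  10 248] [  590.7 -2139.9    15. ]
side [416.1  17.8] [408  14  17   7  76] [  -61.1 -2120.9    15. ]
side [383.   68.8] [366  47  47  38 481] [  193.5 -1245.7    15. ]
side [346.4  64.5] [337  55  15  18 115] [  361.9 -1282.1    15. ]
side [417.7  70.8] [408  63  19  18  96] [   35.2 -1240.4    15. ]
side [292.1 302.6] [282 294  22  18 310] [493.6 249.1  15. ]
side [194.2 361.8] [179 346  31  32 651] [678.9 432.   15. ]
side [301.7 367.4] [290 356  25  24 455] [460.1 424.4  15. ]
lid ((455.57501220703125, -332.5629577636719), (134.03611755371094, 199.9418182373047), 1.0374222993850708)
(402, 232) [ 454.6 -331.3   36.7]
(405, 225) [ 474.6 -339.2   39.6]
(380, 250) [ 401.9 -275.1    9.3]
(285, 230) [452.7   5.6  81.5]
(288, 231) [450.   -2.6  83.6]
(281, 161) [640.2  20.6 110.3]
(310, 140) [700.8 -58.5 106.8]
(330, 128) [ 736.6 -114.   102.3]
(344, 120) [ 745.2 -143.8  154.6]
(345, 118) [ 749.9 -145.9  157.4]
(249, 203) [528.4 107.7  54.3]
(316, 185) [583.9 -82.5  50.3]
(282, 172) [620.3  15.1  45.5]
(253, 180) [601.   99.    7.3]
(405, 145) [ 701.9 -334.    60.8]
(119, 150) [661.5 461.  107.6]
(143, 227) [456.9 413.4  13.3]
(204, 216) [491.6 238.7  16.4]
```

View pics/c1.png

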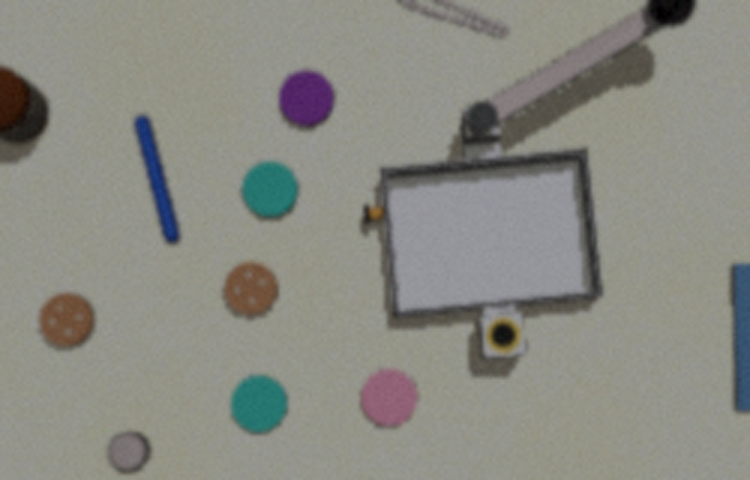

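```bash
cat > m3.py <<'E'
from m import *
# hole: dark blob inside gold ring, crop of top
def tri(a,b):
    (o1,d1),(o2,d2)=ray(c,*a),ray(cs,*b)
    A=np.stack([d1,-d2],1);s=np.linalg.lstsq(A,o2-o1,rcond=None)[0];return (o1+s[0]*d1+o2+s[1]*d2)/2,np.linalg.norm(o1+s[0]*d1-o2-s[1]*d2)
g=im[215:245,270:305].min(axis=2)
n=[b for b in blobs(g<50,6)]
for ce,s,_ in n: print("hole",ce+[270,215],s,onz(c,*(ce+[270,215]),80).round(1))
# knob black
g=im[100:135,325:360].max(axis=2)
for ce,s,_ in blobs(g<60,20): print("knob",ce+[325,100],s,onz(c,*(ce+[325,100]),140).round(1))
# white floor of chamber
D=d[150:245,235:330]; pts=np.array([dep(c,d,u,v) for v in range(160,235) for u in range(238,325)])
rim=pts[(pts[:,2]>42)&(pts[:,2]<58)]
print(len(rim),"rim",cv2.minAreaRect(rim[:,:2].astype(np.float32)))
h=cv2.cvtColor(im,cv2.COLOR_RGB2HSV)
w=(im.min(axis=2)>125);w[:165]=0;w[230:]=0;w[:,:245]=0;w[:,322:]=0
w=cv2.morphologyEx(w.astype(np.uint8),cv2.MORPH_OPEN,np.ones((9,9)))
b=max(blobs(w),key=lambda b:b[1][4]);cn=cv2.findContours(b[2].astype(np.uint8),0,2)[0][0]
P=np.array([onz(c,*q[0],5)[:2] for q in cn],np.float32);print("floor",b[1],cv2.minAreaRect(P),cv2.boxPoints(cv2.minAreaRect(P)).round())
for nm,I in(("top",im[150:245,235:330]),("side",zs["im"][190:275,230:340])): save("z"+nm,cv2.resize(I,None,fx=6,fy=6,interpolation=2))
q=np.hstack([cv2.resize(im[145:245,235:330],(400,421),interpolation=2),cv2.resize(zs["im"][185:275,230:330],(400,421),interpolation=2)]);save("c2",q)
E
python3 m3.py|grep -v "^top\|^side"
```

```text
hole [287.35185185 231.24074074] [14 12  8  9 54] [449.4  -1.   80. ]
knob [342.99456522 120.69021739] [ 11  13  15  16 184] [ 747.3 -143.5  140. ]
540 rim ((543.0985107421875, 10.025558471679688), (198.81703186035156, 200.0073699951172), 6.547562599182129)
floor [ 250  178   64   44 2445] ((544.4876098632812, 13.169761657714844), (118.45365142822266, 182.2763671875), 6.316388130187988) [[476.  97.]
 [496. -84.]
 [613. -71.]
 [593. 110.]]
```

View pics/c2.png

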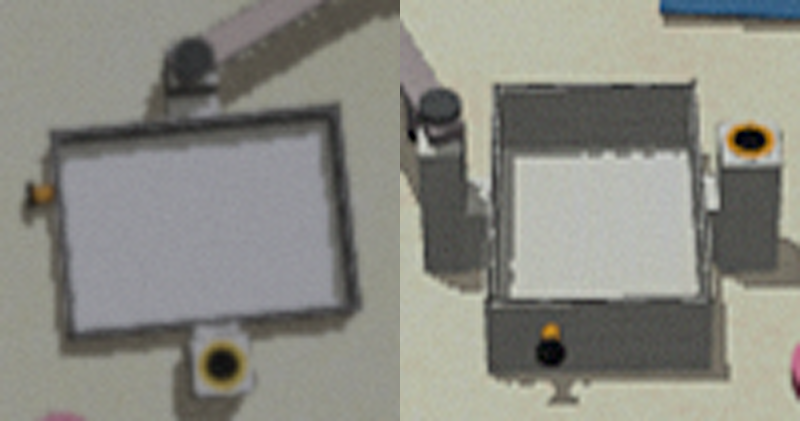

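```bash
cat >> m3.py <<'E'
print("HOLE",onz(c,287.4,231.2,80).round(1),onz(cs,317,214.5,80).round(1),tri((287.4,231.2),(317,214.5)))
print("PIV",onz(c,280.1,158.5,109).round(1),onz(cs,239.5,207,109).round(1))
K=[onz(c,235+x/4.21,145+y/4.21,50) for x,y in((52,133),(338,104),(358,308),(68,350))]
print(np.round(K,1),np.mean(K,0))
K=[onz(cs,230+(x-400)/4,185+y/4.678,50) for x,y in((495,86),(696,83),(713,302),(488,304))]
print(np.round(K,1),np.mean(K,0))
E
python3 m3.py|grep -v "^top\|^side"|tail -12
```

```text
[613. -71.]
 [593. 110.]]
HOLE [449.6  -1.1  80. ] [450.2  -5.7  80. ] (array([449.77414484,  -0.94865534,  83.50752821]), np.float64(0.6483356453454632))
PIV [647.3  23.1 109. ] [648.3  20.3 109. ]
[[604.4 114.1  50. ]
 [628.  -80.   50. ]
 [489.2 -94.8  50. ]
 [457.4 100.2  50. ]] [544.76634953   9.86257891  50.        ]
[[627.9 -80.5  50. ]
 [489.  -97.   50. ]
 [466.1 100.9  50. ]
 [604.3 115.8  50. ]] [546.80676205   9.80098371  50.        ]
```

```bash
cat > go.py <<'E'
# usage: go.py cx cy z [phi_deg relative to chamber yaw]: target in chamber frame (mm) -> tool units
from h import *
import sys
from scipy.spatial.transform import Rotation as R
C=np.array([548,10.]);yaw=0.12;B=np.array([[np.cos(yaw),np.sin(yaw)],[-np.sin(yaw),np.cos(yaw)]])
def w2c(p): return B@(np.array(p[:2])-C)
def c2w(p): return B.T@np.array(p[:2])+C
if __name__=="__main__":
    s=bot.read_state();r=R.from_quat(s["eef_rot"]).as_matrix();p=s["ee_pos"]
    phi=np.degrees(np.arctan2(r[1,0],r[0,0])-yaw)
    print("t",s["t"],"c-frame",w2c(p).round(1),"z",p[2].round(1),"phi",phi.round(2),"tilt",r[:,2].round(3),"gap",s["finger_gap"].round(1),"F",s["force"].round(1),"q",s["q"].round(2))
    if len(sys.argv)>3:
        t=np.array([float(a) for a in sys.argv[1:4]]);w=np.r_[c2w(t),t[2]]
        print("units now",(r.T@(w-p)/50).round(2))
        if len(sys.argv)>4: print("rot z units",-(float(sys.argv[4])-phi)/10)
E
python3 - <<'E'
from go import *
for n,p in dict(d1=(492.2,241.7),d2=(459.3,416.4),lid=(455,-332),knob=(747.3,-143.5),stack=(702,-334),bottle=(670,455)).items(): print(n,w2c(p).round(1))
E
python3 go.py 0 0 200 90
```

```text
d1 [-27.7 236.7]
d2 [-39.4 414.1]
lid [-133.3 -328.4]
knob [ 179.5 -176.3]
stack [ 111.7 -360. ]
bottle [174.4 427.2]Traceback (most recent call last):
  File "go.py", line 11, in <module>
    print("t",s["t"],"c-frame",w2c(p).round(1),"z",p[2].round(1),"phi",phi.round(2),"tilt",r[:,2].round(3),"gap",s["finger_gap"].round(1),"F",s["force"].round(1),"q",s["q"].round(2))
                                                                                                                 ^^^^^^^^^^^^^^^^^^^^^
AttributeError: 'float' object has no attribute 'round'
```

Emit:
servo_tool --pt "0 0 0 0 0 -1" --pt "0 0 0 0 0 -1" --pt "0 0 0 0 0 -1" --pt "0 0 0 0 0 -1" --pt "0 0 0 0 0 -1" --pt "0 0 0 0 0 -1" --pt "0 0 0 0 0 -1" --pt "0 0 0 0 0 -0.35" --pt "0 0 0 0 0 0" --claw 0.8

```text
t: 1.23
ee_pos: [247.8, -573.5, 230.9]
eef_rot: [0.664, 0.748, 0.0, -0.0]
force: [-0.1, 0.0, 0.1]
finger_gap: 68.5
gripper_force: 0.0
```

```bash
python3 go.py -27 237 150 90
```

```text
Traceback (most recent call last):
  File "go.py", line 11, in <module>
    print("t",s["t"],"c-frame",w2c(p).round(1),"z",p[2].round(1),"phi",phi.round(2),"tilt",r[:,2].round(3),"gap",s["finger_gap"].round(1),"F",s["force"].round(1),"q",s["q"].round(2))
                                                                                                                 ^^^^^^^^^^^^^^^^^^^^^
AttributeError: 'float' object has no attribute 'round'
```

```bash
sed -i 's/s\["finger_gap"\].round(1)/round(float(s["finger_gap"]),1)/' go.py; python3 go.py -27 237 150 90
```

```text
t 1.225 c-frame [-367.9 -543.4] z 230.9 phi 89.96 tilt [-0.     0.001 -1.   ] gap 68.5 F [-0.1  0.   0.1] q [-1.17  0.35  1.63  0.    1.16 -1.28]
units now [15.61  6.81  1.63]
rot z units -0.0044689750290984875
```

Emit:
servo_tool --pt "0.975 0.425 0.1 0 0 0" --pt "0.975 0.425 0.1 0 0 0" --pt "0.975 0.425 0.1 0 0 0" --pt "0.975 0.425 0.1 0 0 0" --pt "0.975 0.425 0.1 0 0 0" --pt "0.975 0.425 0.1 0 0 0" --pt "0.975 0.425 0.1 0 0 0" --pt "0.975 0.425 0.1 0 0 0" --pt "0.975 0.425 0.1 0 0 0" --pt "0.975 0.425 0.1 0 0 0" --pt "0.975 0.425 0.1 0 0 0" --pt "0.975 0.425 0.1 0 0 0" --pt "0.975 0.425 0.1 0 0 0" --pt "0.975 0.425 0.1 0 0 0" --pt "0.975 0.425 0.1 0 0 0" --pt "0.975 0.425 0.1 0 0 0" --pt "0 0 0 0 0 0" --pt "0 0 0 0 0 0"

```text
t: 3.48
ee_pos: [491.6, 241.0, 150.9]
eef_rot: [0.664, 0.748, -0.001, -0.0]
force: [0.1, 0.3, -1.3]
finger_gap: 68.2
gripper_force: 0.0
```

```bash
python3 go.py -27 237 20 90; cat > look.py <<'E'
from go import *
import sys
def amber(n,zz=15):
    im,d,c=cap(n);h=cv2.cvtColor(im,cv2.COLOR_RGB2HSV)
    m=(h[...,0]>3)&(h[...,0]<16)&(h[...,1]>70)&(h[...,2]>60)
    m=cv2.morphologyEx(m.astype(np.uint8),cv2.MORPH_CLOSE,np.ones((3,3)))
    N,l,s,ce=cv2.connectedComponentsWithStats(m)
    for i in range(1,N):
        if s[i,4]>50: 
            p=onz(c,*ce[i],zz)
            if abs(p[1])<800 and p[0]<900:print(n,ce[i].round(1),s[i],"c-frame",w2c(p).round(1))
    return im
if __name__=="__main__":
    for n in sys.argv[2:]: save(sys.argv[1]+n,amber(n))
E
python3 look.py a wrist top side
```

```text
t 3.475 c-frame [-28.4 236. ] z 150.9 phi 89.98 tilt [-0.001 -0.001 -1.   ] gap 68.2 F [ 0.1  0.3 -1.3] q [ 0.45  0.33  1.87 -0.    0.94  0.33]
units now [0.02 0.03 2.62]
rot z units -0.002496991175983965
wrist [267.3  10.3] [ 239    0   57   26 1045] c-frame [-37.5 400.4]
wrist [280.7 195.9] [ 256  171   50   50 1819] c-frame [-26.2 241.4]
top [121.5 146.9] [115 142  12  13  75] c-frame [197.1 453.6]
side [292.3 302.6] [282 294  22  18 316] c-frame [-25.6 244.1]
side [194.4 362.2] [179 346  32  32 685] c-frame [180.  404.5]
side [301.7 367.3] [290 356  25  24 450] c-frame [-37.8 421.7]
```

View pics/atop.png

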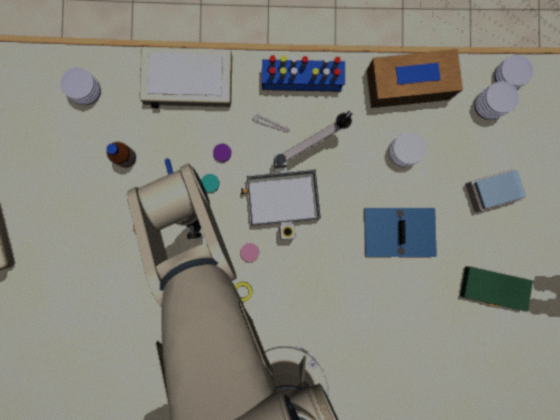

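The earlier-hidden bench near the base is now in view with no further amber dish, so there are exactly two. I'm descending on dish 1.

Emit:
servo_tool --pt "0.03 0.03 0.7 0 0 0" --pt "0.03 0 0.7 0 0 0" --pt "0 0 0.7 0 0 0" --pt "0 0 0.5 0 0 0" --pt "0 0 0.3 0 0 0" --pt "0 0 0 0 0 0" --pt "0 0 0 0 0 0"

```text
t: 4.5
ee_pos: [494.0, 244.5, 7.2]
eef_rot: [0.664, 0.748, 0.001, 0.0]
force: [0.6, 0.4, -0.6]
finger_gap: 68.3
gripper_force: 0.0
```

Emit:
servo_tool --pt "0 0 0 0 0 0" --pt "0 0 0 0 0 0" --pt "0 0 0 0 0 0" --pt "0 0 0 0 0 0" --pt "0 0 0 0 0 0" --claw 0.4

```text
t: 5.12
ee_pos: [494.1, 244.8, 8.1]
eef_rot: [0.663, 0.748, 0.001, 0.0]
force: [-3.2, -2.0, 12.7]
finger_gap: 51.4
gripper_force: 60.0
```

```bash
python3 go.py 0 45 100 90; python3 -c "
from h import *
for n in ('wrist',): save('g1',cap(n)[0])"
```

```text
t 5.125 c-frame [-25.4 239.5] z 8.1 phi 90.0 tilt [ 0.002  0.001 -1.   ] gap 51.4 F [-3.2 -2.  12.7] q [ 0.46  0.55  1.94 -0.    0.65  0.34]
units now [-3.89  0.51 -1.84]
rot z units -0.0004431778371255746
```

View pics/g1.png

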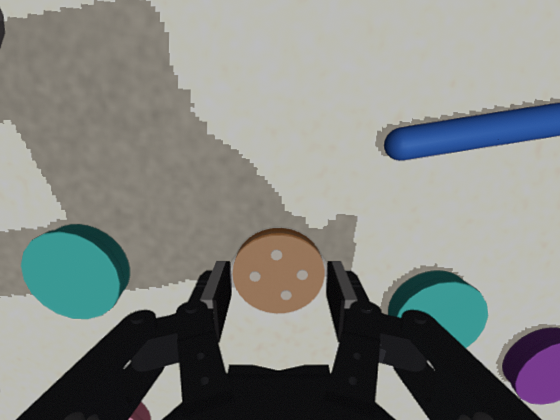

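The dish (279,270) sits between the pads, with gap 51 mm and grip force 60 N. Lifting.

Emit:
servo_tool --pt "0 0 -0.4 0 0 0" --pt "0 0 -0.8 0 0 0" --pt "0 0 -0.8 0 0 0" --pt "0 0 0 0 0 0" --pt "0 0 0 0 0 0"

```text
t: 5.8
ee_pos: [493.2, 244.4, 106.4]
eef_rot: [0.663, 0.748, 0.0, 0.0]
force: [-0.1, -0.5, -0.9]
finger_gap: 51.1
gripper_force: 62.4
```

```bash
python3 go.py 0 45 100 90; python3 -c "
from look import *
im=amber('wrist',100); amber('side',100)"
```

```text
t 5.8 c-frame [-26.4 239.3] z 106.4 phi 89.99 tilt [ 0.  0. -1.] gap 51.1 F [-0.1 -0.5 -0.9] q [ 0.46  0.39  1.9  -0.    0.85  0.34]
units now [-3.89  0.53  0.13]
rot z units -0.000675494192240933
wrist [262.4   5.4] [236   0  53  15 544] c-frame [-33.4 368.6]
wrist [278.1 270. ] [ 233  228   91   85 5704] c-frame [-26.6 236.9]
side [180.1 167.4] [156 151  43  30 755] c-frame [ 282.9 -214.1]
side [293.2 271.6] [282 263  24  18 333] c-frame [-27.3 231.2]
side [194.7 362.5] [179 346  32  32 708] c-frame [163.1 469.3]
side [301.6 367.2] [290 356  25  23 451] c-frame [-32.2 484.1]
```

Emit:
servo_tool --pt "-0.8 0.1 0 0 0 0" --pt "-0.8 0.1 0 0 0 0" --pt "-0.8 0.1 0 0 0 0" --pt "-0.8 0.1 0 0 0 0" --pt "-0.69 0.13 0 0 0 0" --pt "0 0 0 0 0 0" --pt "0 0 0 0 0 0"

```text
t: 6.78
ee_pos: [542.2, 54.7, 105.4]
eef_rot: [0.664, 0.748, -0.001, -0.001]
force: [0.0, 1.5, -0.2]
finger_gap: 51.1
gripper_force: 62.4
```

```bash
python3 go.py 0 45 20 90; python3 -c "
from look import *
im=amber('wrist',100);save('g2',im)"
```

```text
t 6.775 c-frame [-0.4 45.1] z 105.4 phi 89.96 tilt [-0.002  0.    -1.   ] gap 51.1 F [ 0.   1.5 -0.2] q [ 0.1   0.39  1.91  0.    0.85 -0.02]
units now [-0.    0.01  1.71]
rot z units -0.004386699455940857
wrist [278.  270.1] [ 233  228   91   85 5658] c-frame [-0.7 43.3]
```

View pics/g2.png

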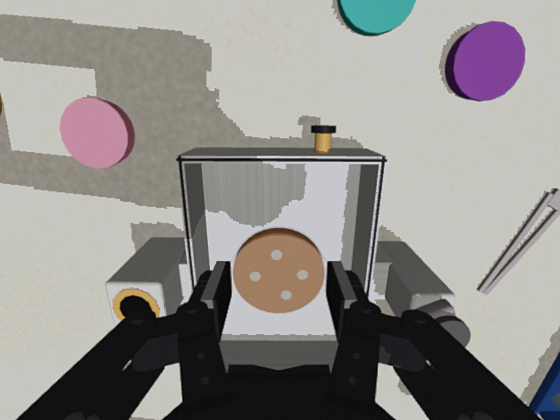

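The dish is gripped, and the chamber is centred around it in view. Lowering.

Emit:
servo_tool --pt "0 0.01 0.6 0 0 0" --pt "0 0 0.6 0 0 0" --pt "0 0 0.4 0 0 0" --pt "0 0 0.15 0 0 0" --pt "0 0 0.05 0 0 0" --pt "0 0 0 0 0 0" --pt "0 0 0 0 0 0"

```text
t: 7.7
ee_pos: [543.9, 54.7, 17.0]
eef_rot: [0.663, 0.748, 0.0, 0.0]
force: [0.5, 0.2, -0.2]
finger_gap: 51.1
gripper_force: 62.4
```

Emit:
servo_tool --pt "0 0 0 0 0 0" --pt "0 0 0 0 0 0" --pt "0 0 0 0 0 0" --pt "0 0 0 0 0 0" --claw 0.8

```text
t: 8.2
ee_pos: [543.4, 54.6, 16.3]
eef_rot: [0.664, 0.748, 0.0, -0.0]
force: [0.2, 0.7, -0.3]
finger_gap: 68.7
gripper_force: 0.0
```

Emit:
servo_tool --pt "0 0 -0.5 0 0 0" --pt "0 0 -0.8 0 0 0" --pt "0 0 -0.8 0 0 0" --pt "0 0 -0.3 0 0 0" --pt "0 0 0 0 0 0"

```text
t: 8.82
ee_pos: [543.8, 54.6, 136.9]
eef_rot: [0.663, 0.748, 0.001, 0.001]
force: [-0.2, -0.2, -0.5]
finger_gap: 68.5
gripper_force: 0.0
```

```bash
python3 go.py -39 416 100 90;python3 look.py b wrist top side
```

```text
t 8.825 c-frame [ 1.2 44.8] z 136.9 phi 89.99 tilt [ 0.002  0.    -1.   ] gap 68.5 F [-0.2 -0.2 -0.5] q [ 0.1   0.34  1.89  0.    0.91 -0.02]
units now [ 7.42 -0.81  0.74]
rot z units -0.0009908603268286242
wrist [277.9 204.8] [ 252  179   53   52 2014] c-frame [ 0.9 45.5]
top [121.8 147.5] [115 142  12  15  89] c-frame [195.4 452.9]
top [141.8 226.1] [134 218  17  17 239] c-frame [-39.3 414.2]
side [278.6 244.2] [270 240  19   9 139] c-frame [ 2.  36.3]
side [194.1 362.3] [179 347  31  31 676] c-frame [180.5 404.6]
side [301.7 367.2] [290 356  25  24 442] c-frame [-37.8 421.6]
```

Emit:
servo_tool --pt "0.8 -0.1 0 0 0 0" --pt "0.9 -0.1 0 0 0 0" --pt "1 -0.1 0 0 0 0" --pt "1 -0.1 0 0 0 0" --pt "1 -0.1 0.1 0 0 0" --pt "1 -0.1 0.2 0 0 0" --pt "0.9 -0.1 0.2 0 0 0" --pt "0.8 -0.1 0.2 0 0 0" --pt "0 0 0 0 0 0" --pt "0 0 0 0 0 0"

```text
t: 10.22
ee_pos: [458.8, 416.3, 100.0]
eef_rot: [0.663, 0.748, -0.001, -0.0]
force: [0.7, -0.4, 0.3]
finger_gap: 67.8
gripper_force: 0.0
```

```bash
python3 go.py -39 416 7 90;python3 look.py b2 wrist
```

```text
t 10.225 c-frame [-39.9 414. ] z 100.0 phi 90.02 tilt [-0.002 -0.002 -1.   ] gap 67.8 F [ 0.7 -0.4  0.3] q [ 0.73  0.49  1.75 -0.    0.91  0.61]
units now [0.04 0.02 1.86]
rot z units 0.0022852792589446837
wrist [281.  210.5] [ 252  181   59   59 2575] c-frame [-38.  421.3]
```

Emit:
servo_tool --pt "0.1 0.02 0.7 0 0 0" --pt "0 0 0.7 0 0 0" --pt "0 0 0.35 0 0 0" --pt "0 0 0.1 0 0 0" --pt "0 0 0 0 0 0" --pt "0 0 0 0 0 0"

```text
t: 11.02
ee_pos: [460.5, 422.8, 10.0]
eef_rot: [0.664, 0.748, 0.001, 0.0]
force: [-0.2, 0.1, 0.4]
finger_gap: 68.3
gripper_force: 0.0
```

Emit:
servo_tool --pt "0 0 0 0 0 0" --pt "0 0 0 0 0 0" --pt "0 0 0 0 0 0" --pt "0 0 0 0 0 0" --pt "0 0 0 0 0 0" --claw 0.4

```text
t: 11.65
ee_pos: [462.8, 424.9, 14.0]
eef_rot: [0.663, 0.748, 0.004, 0.0]
force: [-2.1, -3.0, 36.8]
finger_gap: 34.7
gripper_force: 18.6
```

Emit:
servo_tool --pt "0 0 -0.4 0 0 0" --pt "0 0 -0.8 0 0 0" --pt "0 0 -0.8 0 0 0" --pt "0 0 0 0 0 0" --pt "0 0 0 0 0 0"

```text
t: 12.28
ee_pos: [459.6, 422.1, 108.9]
eef_rot: [0.663, 0.748, 0.0, 0.0]
force: [0.3, 0.2, -0.2]
finger_gap: 34.0
gripper_force: 0.0
```

```bash
python3 go.py 0 -45 106 90;python3 -c "
from look import *
im=amber('wrist',100)"
```

```text
t 12.275 c-frame [-38.4 419.7] z 108.9 phi 90.0 tilt [ 0.  0. -1.] gap 34.0 F [ 0.3  0.2 -0.2] q [0.74 0.49 1.73 0.   0.92 0.62]
units now [-9.29  0.77  0.06]
rot z units -0.00042477948520200923
wrist [278.7 213.6] [ 250  186   58   56 2367] c-frame [-38.3 451. ]
wrist [557.9 222. ] [556 205   4  34  92] c-frame [122.8 445.7]
```

The fingers closed over the top, so that grasp missed. I'll re-open, re-measure and go lower.

Emit:
servo_tool --pt "0 0 0 0 0 0" --pt "0 0 0 0 0 0" --pt "0 0 0 0 0 0" --pt "0 0 0 0 0 0" --pt "0 0 0 0 0 0" --claw 0.8

```text
t: 12.95
ee_pos: [459.8, 422.2, 108.7]
eef_rot: [0.664, 0.748, -0.0, -0.0]
force: [-0.1, 0.3, -0.1]
finger_gap: 68.1
gripper_force: 0.0
```

```bash
python3 go.py -39 420 4 90;python3 look.py b3 wrist side
```

```text
t 12.95 c-frame [-38.2 419.8] z 108.7 phi 89.99 tilt [-0. -0. -1.] gap 68.1 F [-0.1  0.3 -0.1] q [0.74 0.49 1.73 0.   0.92 0.62]
units now [ 0.   -0.02  2.09]
rot z units -0.0010325600151517734
wrist [278.4 213.8] [ 250  186   57   56 2362] c-frame [-38.2 421.3]
wrist [558.1 223.3] [556 207   4  33  79] c-frame [213.4 412. ]
side [276.7 244.1] [270 240  14   9 110] c-frame [ 6.8 35.7]
side [194.7 362.7] [179 346  32  32 713] c-frame [179.1 405.7]
side [301.8 367.2] [290 356  25  23 447] c-frame [-38.  421.5]
```

View pics/b3wrist.png

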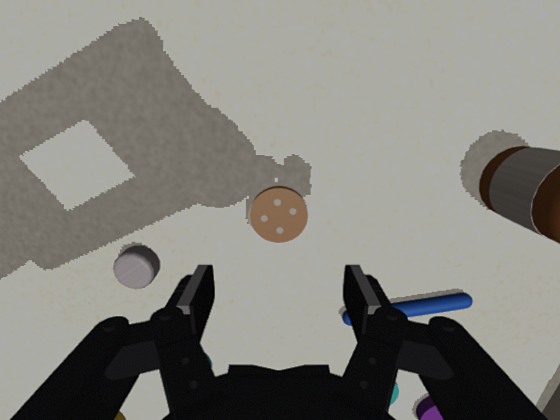

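Emit:
servo_tool --pt "0.02 0 0.7 0 0 0" --pt "0 0 0.7 0 0 0" --pt "0 0 0.5 0 0 0" --pt "0 0 0.17 0 0 0" --pt "0 0 0 0 0 0" --pt "0 0 0 0 0 0"

```text
t: 13.8
ee_pos: [460.4, 423.8, 6.4]
eef_rot: [0.663, 0.748, 0.001, 0.0]
force: [-0.4, -0.4, -0.2]
finger_gap: 68.5
gripper_force: 0.0
```

Emit:
servo_tool --pt "0 0 0 0 0 0" --pt "0 0 0 0 0 0" --pt "0 0 0 0 0 0" --pt "0 0 0 0 0 0" --claw 0.5

```text
t: 14.3
ee_pos: [460.4, 423.9, 7.1]
eef_rot: [0.664, 0.748, 0.001, 0.0]
force: [-1.2, -1.5, 8.3]
finger_gap: 52.1
gripper_force: 48.3
```

```bash
python3 go.py 0 -45 106 90
```

```text
t 14.3 c-frame [-37.4 421.4] z 7.1 phi 89.99 tilt [ 0.002  0.001 -1.   ] gap 52.1 F [-1.2 -1.5  8.3] q [0.74 0.63 1.77 0.   0.74 0.62]
units now [-9.32  0.75 -1.99]
rot z units -0.0012387240104018815
```

Emit:
servo_tool --pt "0 0 0 0 0 0" --pt "0 0 -0.2 0 0 0" --pt "0 0 -0.6 0 0 0" --pt "0 0 -0.7 0 0 0" --pt "0 0 -0.5 0 0 0" --pt "0 0 0 0 0 0" --claw 0.4

```text
t: 15.05
ee_pos: [461.0, 424.4, 108.1]
eef_rot: [0.663, 0.748, 0.002, 0.0]
force: [0.3, 0.1, -0.7]
finger_gap: 51.4
gripper_force: 62.5
```

Emit:
servo_tool --pt "-0.8 0.07 0 0 0 0" --pt "-0.8 0.07 0 0 0 0" --pt "-0.8 0.07 0 0 0 0" --pt "-0.8 0.07 0 0 0 0" --pt "-0.8 0.07 0 0 0 0" --pt "-0.8 0.07 0 0 0 0" --pt "-0.8 0.07 0 0 0 0" --pt "-0.8 0.07 0 0 0 0" --pt "-0.8 0.07 0 0 0 0" --pt "-0.8 0.07 0 0 0 0" --pt "-0.8 0.03 0 0 0 0" --pt "-0.52 0.02 0 0 0 0" --pt "0 0 0 0 0 0" --pt "0 0 0 0 0 0"

```text
t: 16.8
ee_pos: [552.1, -34.5, 104.7]
eef_rot: [0.664, 0.748, -0.0, -0.0]
force: [-0.2, -0.2, -0.3]
finger_gap: 51.3
gripper_force: 62.5
```

```bash
python3 go.py 0 -45 16 90;python3 -c "
from look import *
im=amber('wrist',100);amber('side',100);amber('side',20)"
```

```text
t 16.8 c-frame [ -1.3 -44.7] z 104.7 phi 89.97 tilt [-0.001  0.    -1.   ] gap 51.3 F [-0.2 -0.2 -0.3] q [-0.07  0.4   1.89  0.    0.85 -0.18]
units now [-0.01  0.03  1.77]
rot z units -0.003237061714773404
wrist [281.4 105.1] [ 249   70   66   71 3400] c-frame [ 0.2 42.6]
wrist [278.2 275. ] [ 233  233   91   85 5657] c-frame [ -1.5 -49.3]
wrist [549.4 410.4] [538 402  22  18 357] c-frame [ 201.9 -168.6]
side [179.  167.3] [155 150  44  31 756] c-frame [ 286.  -214.4]
side [278.8 197.2] [269 191  21  14 203] c-frame [ -0.7 -55.9]
side [278.6 244.3] [270 240  19   9 142] c-frame [  3.4 137.2]
side [194.2 362. ] [179 346  31  32 668] c-frame [164.2 468.2]
side [278.9 197.2] [269 191  20  14 204] c-frame [  -2.6 -170.8]
side [278.5 244.1] [270 240  19   9 137] c-frame [ 2.3 42. ]
side [194.3 361.9] [179 346  31  32 659] c-frame [179.3 407.5]
```

Emit:
servo_tool --pt "0.03 0.03 0.6 0 0 0" --pt "0 0 0.6 0 0 0" --pt "0 0 0.4 0 0 0" --pt "0 0 0.15 0 0 0" --pt "0 0 0.05 0 0 0" --pt "0 0 0 0 0 0" --pt "0 0 0 0 0 0"

```text
t: 17.82
ee_pos: [554.5, -33.3, 16.0]
eef_rot: [0.663, 0.748, 0.0, 0.0]
force: [0.4, -0.3, 0.9]
finger_gap: 51.4
gripper_force: 62.5
```

Emit:
servo_tool --pt "0 0 0 0 0 0" --pt "0 0 0 0 0 0" --pt "0 0 0 0 0 0" --pt "0 0 0 0 0 0" --claw 0.8

```text
t: 18.32
ee_pos: [554.0, -33.3, 15.3]
eef_rot: [0.664, 0.748, 0.0, 0.0]
force: [-1.0, 0.4, 0.2]
finger_gap: 68.4
gripper_force: 0.0
```

Emit:
servo_tool --pt "0 0 -0.5 0 0 0" --pt "0 0 -0.8 0 0 0" --pt "0 0 -0.8 0 0 0" --pt "0 0 -0.8 0 0 0" --pt "0 0 -0.5 0 0 0" --pt "0 0 0 0 0 0"

```text
t: 19.08
ee_pos: [555.3, -33.4, 187.3]
eef_rot: [0.664, 0.748, 0.001, 0.002]
force: [-0.0, -0.2, 0.2]
finger_gap: 68.5
gripper_force: 0.0
```

```bash
python3 go.py -133.3 -328.4 180 180;python3 look.py d wrist top side
python3 -c "
from go import *
p=[proj(bot.get_calibration('side'),[*c2w((0,0)),0])];print(p)"
```

```text
t 19.075 c-frame [  2.  -43.9] z 187.3 phi 89.99 tilt [ 0.004 -0.    -1.   ] gap 68.5 F [-0.  -0.2  0.2] q [-0.06  0.29  1.83 -0.    1.02 -0.18]
units now [-5.69 -2.71  0.14]
rot z units -9.001080569542248
wrist [276.5 107.6] [ 253   82   48   52 1846] c-frame [ 0.8 44.1]
wrist [276.9 193.3] [ 255  171   45   45 1471] c-frame [  1.  -45.9]
top [121.4 147.1] [115 142  12  12  79] c-frame [196.8 453.8]
top [268.3 199.6] [260 192  17  17 219] c-frame [ 0.1 43.2]
side [278.3 224.9] [270 219  18  13 191] c-frame [  1.2 -45.3]
side [278.5 244.2] [270 240  19   9 142] c-frame [ 2.3 36.5]
side [194.1 361.6] [179 346  31  32 643] c-frame [180.7 402.9]
[(np.float64(279.09922203609705), np.float64(239.7224910229019))]
```

View pics/dwrist.png

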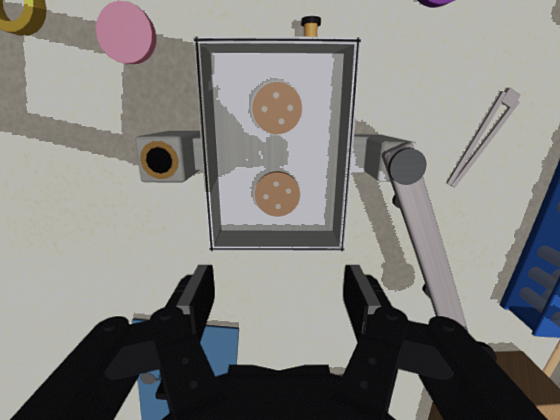

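Both dishes lie flat in the chamber, at wrist-view pixels (276,107) and (277,193). Next is the lid, with a check of the chamber pose from this view.

```bash
python3 - <<'E'
from go import *
c=bot.get_calibration("wrist")
K=np.array([onz(c,u,v,50) for u,v in((197,40),(358.5,40),(343,249),(212,249))]);print(K.round(1),K.mean(0).round(1))
print(onz(c,159,159,80).round(1),onz(c,407,163,109).round(1), cv2.minAreaRect(K[:,:2].astype(np.float32)))
E
```

```text
[[468.  100.   50. ]
 [603.1 116.1  50. ]
 [626.1 -76.4  50. ]
 [490.3 -92.8  50. ]] [546.9  11.7  50. ]
[447.5   1.2  80. ] [642.9  26.1 109. ] ((546.6854248046875, 11.698432922363281), (136.77694702148438, 194.04566955566406), 6.826565265655518)
```

Emit:
servo_tool --pt "-0.8 -0.4 0 0 0 1" --pt "0 -0.5 0 0 0 1" --pt "0 0 0 0 0 1" --pt "0 0 0 0 0 1" --pt "0 0 0 0 0 1" --pt "0 0 0 0 0 1" --pt "0 0 0 0 0 1" --pt "0 0 0 0 0 1" --pt "0 0 0 0 0 1" --pt "0 0 0 0 0 0.6" --pt "0 0 0 0 0 0"

```text
t: 20.6
ee_pos: [513.2, -73.9, 184.0]
eef_rot: [1.0, 0.008, -0.001, -0.0]
force: [-0.5, 0.8, 0.4]
finger_gap: 68.0
gripper_force: 0.0
```

```bash
python3 go.py -133.3 -328.4 180 -5.85
```

```text
t 20.6 c-frame [-44.6 -79.2] z 184.0 phi -5.97 tilt [-0.002  0.    -1.   ] gap 68.0 F [-0.5  0.8  0.4] q [-0.15  0.24  1.9  -0.    1.    1.41]
units now [-1.25  5.14  0.08]
rot z units -0.011561836734861507
```

Emit:
servo_tool --pt "-0.25 0.85 0 0 0 0" --pt "-0.25 0.85 0 0 0 0" --pt "-0.25 0.85 0 0 0 0" --pt "-0.25 0.85 0 0 0 0" --pt "-0.25 0.85 0 0 0 0" --pt "0 0.89 0.1 0 0 0" --pt "0 0 0 0 0 0" --pt "0 0 0 0 0 0"

```text
t: 21.6
ee_pos: [454.8, -331.3, 179.5]
eef_rot: [1.0, 0.008, -0.001, -0.001]
force: [-0.7, 0.1, -0.2]
finger_gap: 68.2
gripper_force: 0.0
```

```bash
python3 go.py -133.3 -328.4 180 -5.85; python3 - <<'E'
from go import *
im,d,c=cap("wrist");save("lid",im);np.savez("lidw.npz",im=im,d=d)
h=cv2.cvtColor(im,cv2.COLOR_RGB2HSV)
b=((h[...,0]>98)&(h[...,0]<115)&(h[...,1]>120)).astype(np.uint8)
print(cv2.boundingRect(b))
E
```

```text
t 21.6 c-frame [-133.4 -327.6] z 179.5 phi -5.96 tilt [-0.001  0.001 -1.   ] gap 68.2 F [-0.7  0.1 -0.2] q [-0.63  0.31  1.82  0.    1.01  0.92]
units now [ 0.    0.01 -0.01]
rot z units -0.010897679907687152
(137, 124, 309, 296)
```

View pics/lid.png

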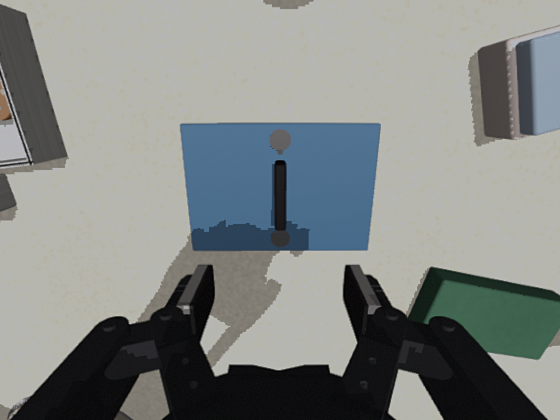

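```bash
python3 - <<'E'
from go import *
c=bot.get_calibration("wrist")
K=np.array([onz(c,u,v,12) for u,v in((181,124),(380,124),(368.5,250),(193,250))]);print(K.round(1),K.mean(0).round(1),w2c(K.mean(0)))
r=cv2.minAreaRect(K[:,:2].astype(np.float32));print(r)
H=[onz(c,280,v,40) for v in(161,232)];print(np.round(H,1),np.mean(H,0),w2c(np.mean(H,0)))
E
```

```text
[[ 525.4 -229.9   12. ]
 [ 528.7 -432.9   12. ]
 [ 386.7 -437.2   12. ]
 [ 383.4 -231.4   12. ]] [ 456.1 -332.8   12. ] [-132.33105096 -329.37628195]
((456.0683898925781, -333.16888427734375), (142.0224609375, 205.8835906982422), 0.901726484298706)
[[ 493.5 -331.3   40. ]
 [ 419.8 -332.6   40. ]] [ 456.62100692 -331.96550078   40.        ] [-131.65929838 -328.56712138]
```

Emit:
servo_tool --pt "0.03 0.02 0.8 0 0 0" --pt "0 0 0.8 0 0 0" --pt "0 0 0.8 0 0 0" --pt "0 0 0.6 0 0 0" --pt "0 0 0.23 0 0 0" --pt "0 0 0 0 0 0" --pt "0 0 0 0 0 0" --claw 0.5

```text
t: 22.52
ee_pos: [457.7, -333.2, 20.0]
eef_rot: [1.0, 0.008, 0.001, 0.001]
force: [0.4, -0.1, -0.3]
finger_gap: 42.7
gripper_force: 0.0
```

Emit:
servo_tool --pt "0 0 0 0 0 0" --pt "0 0 0 0 0 0" --pt "0 0 0 0 0 0" --pt "0 0 0 0 0 0" --pt "0 0 0 0 0 0" --claw 0

```text
t: 23.15
ee_pos: [457.3, -333.3, 19.9]
eef_rot: [1.0, 0.007, 0.001, 0.0]
force: [-0.3, 1.1, 6.5]
finger_gap: 10.7
gripper_force: 60.3
```

```bash
python3 go.py -132 -328.8 16 -5.85; python3 look.py q side
```

```text
t 23.15 c-frame [-131.1 -330. ] z 19.9 phi -6.02 tilt [ 0.001 -0.001 -1.   ] gap 10.7 F [-0.3  1.1  6.5] q [-0.63  0.54  1.9   0.    0.69  0.92]
units now [-0.02 -0.02  0.08]
rot z units -0.016699205937483263
side [181.4 166.4] [159 140  41  41 772] c-frame [ 308.7 -359. ]
side [278.2 224.8] [270 219  18  13 188] c-frame [  1.5 -45.7]
side [278.5 244.2] [270 240  19   9 139] c-frame [ 2.1 36.1]
side [194.5 362.2] [179 346  32  32 679] c-frame [179.8 404.5]
```

Emit:
servo_tool --pt "0 0 -0.2 0 0 0" --pt "0 0 -0.4 0 0 0" --pt "0 0 -0.6 0 0 0" --pt "0 0 -0.6 0 0 0" --pt "0 0 -0.6 0 0 0" --pt "0 0 -0.6 0 0 0" --pt "0 0 0 0 0 -0.3" --pt "0 0 0 0 0 -0.3" --pt "0 0 0 0 0 0" --pt "0 0 0 0 0 0"

```text
t: 24.45
ee_pos: [456.6, -332.8, 168.8]
eef_rot: [0.998, 0.059, -0.0, -0.0]
force: [0.0, -1.0, -3.4]
finger_gap: 10.8
gripper_force: 58.9
```

```bash
python3 go.py 0 0 170 0
```

```text
t 24.45 c-frame [-131.8 -329.4] z 168.8 phi -0.08 tilt [-0.  0. -1.] gap 10.8 F [ 0.  -1.  -3.4] q [-0.63  0.33  1.82  0.    0.99  0.82]
units now [ 2.63 -6.59 -0.02]
rot z units -0.008020344559375819
```

Emit:
servo_tool --pt "0.1 -0.3 0 0 0 0" --pt "0.25 -0.6 0 0 0 0" --pt "0.25 -0.7 0 0 0 0" --pt "0.3 -0.7 0 0 0 0" --pt "0.3 -0.7 0 0 0 0" --pt "0.3 -0.7 0 0 0 0" --pt "0.3 -0.7 0 0 0 0" --pt "0.25 -0.7 0 0 0 0" --pt "0.25 -0.7 0 0 0 0" --pt "0.2 -0.5 0 0 0 0" --pt "0.13 -0.3 0 0 0 0" --pt "0 0 0 0 0 0" --pt "0 0 0 0 0 0" --pt "0 0 0 0 0 0"

```text
t: 26.2
ee_pos: [547.6, 9.7, 168.7]
eef_rot: [0.998, 0.059, -0.0, 0.0]
force: [-0.2, -0.7, -3.5]
finger_gap: 10.6
gripper_force: 59.0
```

```bash
python3 go.py 0 0 170 0; python3 look.py s wrist side
```

```text
t 26.2 c-frame [-0.4 -0.3] z 168.7 phi -0.07 tilt [-0. -0. -1.] gap 10.6 F [-0.2 -0.7 -3.5] q [ 0.01  0.3   1.86 -0.    0.98  1.47]
units now [ 0.01 -0.01 -0.03]
rot z units -0.006979194705778619
side [278.3 224.9] [269 219  19  13 192] c-frame [  1.4 -45.6]
side [278.7 244.4] [270 240  19   9 148] c-frame [ 1.6 37. ]
side [194.3 361.7] [179 346  33  32 647] c-frame [180.2 403.1]
```

View pics/swrist.png

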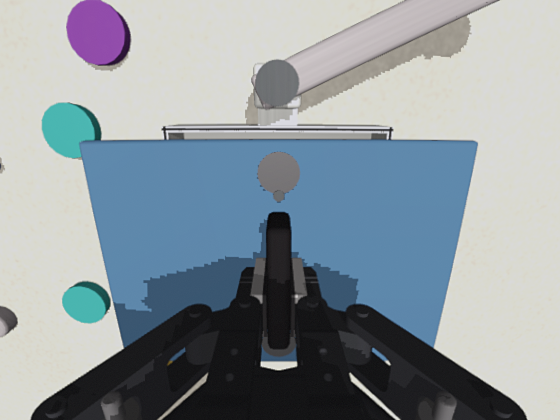

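```bash
python3 - <<'E'
from go import *
c=bot.get_calibration("wrist")
L=np.array([w2c(onz(c,u,v,161)) for u,v in((82,141.5),(476.5,142))]);print("lid back corners",L.round(1),L.mean(0).round(1))
L=np.array([w2c(onz(c,u,v,50)) for u,v in((164.5,127.5),(391.5,127.5))]);print("rim back corners",L.round(1),L.mean(0).round(1))
print(w2c(onz(c,277,82,109)))
E
```

```text
lid back corners [[  70.1  100.6]
 [  69.4 -101.3]] [69.8 -0.3]
rim back corners [[ 71.2  98.4]
 [ 70.8 -97.7]] [71.   0.4]
[101.59204613   0.97755867]
```

Emit:
servo_tool --pt "0.02 -0.02 0.4 0 0 0" --pt "0 0 0.5 0 0 0" --pt "0 0 0.5 0 0 0" --pt "0 0 0.3 0 0 0" --pt "0 0 0.1 0 0 0" --pt "0 0 0.1 0 0 0" --pt "0 0 0.05 0 0 0" --pt "0 0 0 0 0 0" --pt "0 0 0 0 0 0"

```text
t: 27.42
ee_pos: [549.0, 11.6, 71.6]
eef_rot: [0.998, 0.06, 0.0, 0.0]
force: [-0.6, -0.6, -3.3]
finger_gap: 11.0
gripper_force: 58.9
```

```bash
python3 go.py 0.6 0.4 64 0
```

```text
t 27.425 c-frame [1.2 1.4] z 71.6 phi -0.01 tilt [ 0.001 -0.    -1.   ] gap 11.0 F [-0.6 -0.6 -3.3] q [ 0.02  0.44  1.92 -0.    0.78  1.47]
units now [-0.01  0.02  0.15]
rot z units -0.0006897843771912478
```

Emit:
servo_tool --pt "0 0.01 0.04 0 0 0" --pt "0 0 0.04 0 0 0" --pt "0 0 0.04 0 0 0" --pt "0 0 0.04 0 0 0" --pt "0 0 0 0 0 0" --pt "0 0 0 0 0 0"

```text
t: 28.18
ee_pos: [548.8, 11.1, 63.9]
eef_rot: [0.998, 0.06, -0.0, 0.0]
force: [-3.0, -0.2, 6.3]
finger_gap: 10.6
gripper_force: 60.2
```

```bash
python3 go.py 0.6 0.4 64 0
```

```text
t 28.175 c-frame [1.  0.9] z 63.9 phi -0.01 tilt [-0. -0. -1.] gap 10.6 F [-3.  -0.2  6.3] q [ 0.02  0.46  1.92 -0.    0.76  1.47]
units now [-0.01  0.01 -0.  ]
rot z units -0.001051220269751895
```

Emit:
servo_tool --pt "0 0 0 0 0 0" --pt "0 0 0 0 0 0" --pt "0 0 0 0 0 0" --claw 0.5

```text
t: 28.55
ee_pos: [549.0, 11.1, 63.3]
eef_rot: [0.998, 0.06, 0.0, 0.0]
force: [-0.0, 0.0, 0.6]
finger_gap: 42.3
gripper_force: 0.0
```

Emit:
servo_tool --pt "0 0 -0.4 0 0 0" --pt "0 0 -0.8 0 0 0" --pt "0 0 -0.8 0 0 0" --pt "0 0 -0.8 0 0 0" --pt "0 0 0 0 0 0" --pt "0 0 0 0 0 0"

```text
t: 29.3
ee_pos: [548.4, 11.1, 202.7]
eef_rot: [0.998, 0.06, -0.0, -0.0]
force: [-0.3, -0.9, -0.2]
finger_gap: 42.8
gripper_force: 0.0
```

```bash
python3 go.py 179.5 -176.3 200 0;python3 look.py u wrist; python3 - <<'E'
from go import *
im,d,c=cap("side")
for p in((-60,-90),(60,-90),(-60,90),(60,90),(0,-80),(0,80)):
    u,v=proj(c,[*c2w(p),56]); q=[dep(c,d,int(u)+i,int(v)+j)[2] for i in(-2,0,2) for j in(-1,0,1)];print(p,np.median(q).round(1))
E
```

```text
t 29.3 c-frame [0.6 1. ] z 202.7 phi -0.01 tilt [-0.001  0.    -1.   ] gap 42.8 F [-0.3 -0.9 -0.2] q [0.02 0.27 1.83 0.   1.05 1.47]
units now [3.58 3.55 0.05]
rot z units -0.0010925125313158692
(-60, -90) 57.8
(60, -90) 57.0
(-60, 90) 57.0
(60, 90) 57.2
(0, -80) 56.5
(0, 80) 57.1
```

View pics/uwrist.png

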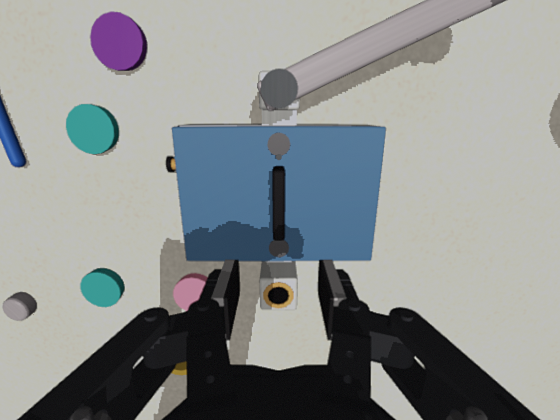

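The lid is seated, with its plate level at about 57 mm. Next I'll plan the bar swing as a push with closed fingers, working out waypoints in tool axes.

```bash
cat > arc.py <<'E'
import numpy as np
def pos(th,r=130,extra=0):
    n=np.array([np.sin(th),-np.cos(th)]);s=14.5*abs(n[0])+11*abs(n[1])
    return np.array([100,0])+r*np.array([-np.cos(th),-np.sin(th)])+(12+s+extra)*n
ths=np.linspace(1.9,-0.02,17);p=pos(2.05,extra=14);print("start",p.round(1))
for t in ths:
    q=pos(t);d=q-p;a=np.round([d[1]/50,d[0]/50],2);p=p+a[::-1]*50;print(round(t,2),a.tolist(),p.round(1))
E
python3 arc.py; python3 go.py 200 -95 200 90
```

```text
start [198.9 -95.1]
1.9 [-0.37, -0.58] [ 169.9 -113.6]
1.78 [-0.15, -0.3] [ 154.9 -121.1]
1.66 [-0.12, -0.32] [ 138.9 -127.1]
1.54 [-0.07, -0.32] [ 122.9 -130.6]
1.42 [-0.04, -0.3] [ 107.9 -132.6]
1.3 [-0.01, -0.3] [  92.9 -133.1]
1.18 [0.03, -0.3] [  77.9 -131.6]
1.06 [0.07, -0.31] [  62.4 -128.1]
0.94 [0.11, -0.29] [  47.9 -122.6]
0.82 [0.14, -0.29] [  33.4 -115.6]
0.7 [0.18, -0.27] [  19.9 -106.6]
0.58 [0.22, -0.25] [  7.4 -95.6]
0.46 [0.25, -0.23] [ -4.1 -83.1]
0.34 [0.28, -0.19] [-13.6 -69.1]
0.22 [0.31, -0.15] [-21.1 -53.6]
0.1 [0.33, -0.12] [-27.1 -37.1]
-0.02 [0.33, -0.07] [-30.6 -20.6]
t 29.4 c-frame [0.1 1. ] z 201.9 phi -0.01 tilt [-0.002 -0.    -1.   ] gap 42.6 F [-0.  -0.2 -0.4] q [ 0.02  0.27  1.83 -0.    1.05  1.47]
units now [4.   1.92 0.03]
rot z units -9.000792940697353
```

Emit:
servo_tool --pt "0 0 0 0 0 -1" --pt "0 0 0 0 0 -1" --pt "0 0 0 0 0 -1" --pt "0 0 0 0 0 -1" --pt "0 0 0 0 0 -1" --pt "0 0 0 0 0 -1" --pt "0 0 0 0 0 -1" --pt "0 0 0 0 0 -1" --pt "0 0 0 0 0 -1" --pt "0 0 0 0 0 0" --pt "0 0 0 0 0 0" --claw 0

```text
t: 30.78
ee_pos: [548.5, 11.1, 202.6]
eef_rot: [0.665, 0.747, -0.0, -0.0]
force: [1.0, -0.2, -0.0]
finger_gap: 0.2
gripper_force: 0.0
```

```bash
python3 go.py 200 -95 200 90
```

```text
t 30.775 c-frame [0.7 1. ] z 202.6 phi 89.77 tilt [-0.001 -0.    -1.   ] gap 0.2 F [ 1.  -0.2 -0. ] q [ 0.02  0.27  1.83  0.    1.05 -0.1 ]
units now [-1.9   3.99  0.05]
rot z units -0.02272815426681518
```

Emit:
servo_tool --pt "-0.2 0.7 0 0 0 0" --pt "-0.3 0.7 0 0 0 0" --pt "-0.4 0.7 0 0 0 0" --pt "-0.4 0.7 0 0 0 0" --pt "-0.4 0.7 0 0 0 0" --pt "-0.2 0.49 0 0 0 0" --pt "0 0 0 0 0 0" --pt "0 0 0 0 0 0"

```text
t: 31.78
ee_pos: [757.4, -59.2, 202.6]
eef_rot: [0.664, 0.748, -0.0, -0.001]
force: [0.1, -0.3, 0.5]
finger_gap: 0.1
gripper_force: 0.0
```

```bash
python3 go.py 199 -95 91 90; python3 look.py v wrist
```

```text
t 31.775 c-frame [199.6 -93.7] z 202.6 phi 89.91 tilt [-0.002  0.    -1.   ] gap 0.1 F [ 0.1 -0.3  0.5] q [-0.08  0.59  1.33  0.    1.23 -0.2 ]
units now [-0.03 -0.01  2.23]
rot z units -0.00867261206069685
```

View pics/vwrist.png

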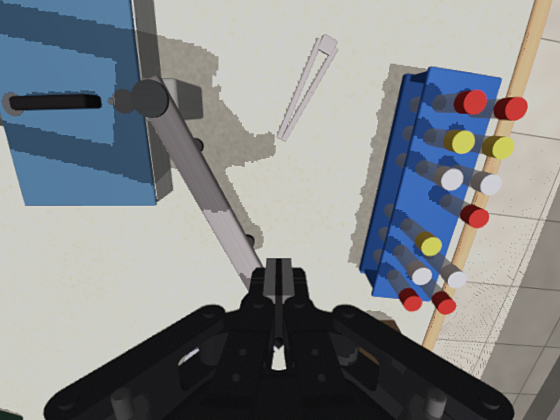

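```bash
python3 - <<'E'
from go import *
z=np.load("top0.npz");d=z["d"];c=bot.get_calibration("top")
P=np.array([dep(c,d,u,v) for v in range(50,100) for u in range(255,350)]);P=P[P[:,2]>25]
Q=(B@(P[:,:2]-C).T).T
m=(Q[:,1]>-250)&(Q[:,1]<0)
for lo in(25,60,90,110): k=m&(P[:,2]>lo);print(lo,k.sum(),Q[k].min(0).round(),Q[k].max(0).round(),P[k,2].max().round())
E
```

```text
25 1896 [ 306. -214.] [395.  -0.] 123.0
60 1756 [ 306. -214.] [395.  -0.] 123.0
90 553 [ 316. -192.] [390.  -0.] 123.0
110 387 [ 316. -190.] [390.  -0.] 123.0
```

Emit:
servo_tool --pt "-0.03 0 0.6 0 0 0" --pt "0 0 0.7 0 0 0" --pt "0 0 0.6 0 0 0" --pt "0 0 0.32 0 0 0" --pt "0 0 0 0 0 0" --pt "0 0 0 0 0 0"

```text
t: 32.58
ee_pos: [759.3, -60.9, 93.9]
eef_rot: [0.664, 0.748, 0.001, 0.001]
force: [-0.3, 0.3, -0.0]
finger_gap: 0.0
gripper_force: 0.0
```

Emit:
servo_tool --pt "-0.19 -0.29 0 0 0 0" --pt "-0.18 -0.29 0 0 0 0" --pt "-0.15 -0.3 0 0 0 0" --pt "-0.12 -0.32 0 0 0 0" --pt "-0.07 -0.32 0 0 0 0" --pt "-0.04 -0.3 0 0 0 0" --pt "0 0 0 0 0 0"

```text
t: 33.45
ee_pos: [670.9, -109.5, 92.1]
eef_rot: [0.664, 0.748, -0.001, -0.001]
force: [1.3, 0.9, -0.5]
finger_gap: 0.4
gripper_force: 0.0
```

```bash
python3 go.py 108 -132.6 91 90; python3 - <<'E'
from go import *
im,d,c=cap("side");save("w1",im)
E
```

```text
t 33.45 c-frame [ 107.7 -133.3] z 92.1 phi 89.97 tilt [-0.002 -0.    -1.   ] gap 0.4 F [ 1.3  0.9 -0.5] q [-0.16  0.58  1.61 -0.    0.95 -0.28]
units now [0.01 0.01 0.02]
rot z units -0.0025605828681051434
```

View pics/w1.png

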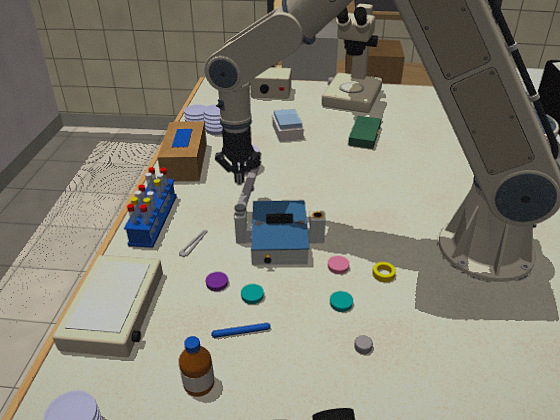

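The bar is being pushed: from its pivot at (240,210) it now points away toward the gripper (240,165). Continuing the arc.

Emit:
servo_tool --pt "-0.01 -0.3 0 0 0 0" --pt "0.03 -0.3 0 0 0 0" --pt "0.07 -0.31 0 0 0 0" --pt "0.11 -0.29 0 0 0 0" --pt "0.14 -0.29 0 0 0 0" --pt "0.18 -0.27 0 0 0 0" --pt "0.22 -0.25 0 0 0 0" --pt "0.25 -0.23 0 0 0 0" --pt "0.28 -0.19 0 0 0 0" --pt "0.31 -0.15 0 0 0 0" --pt "0.3 -0.12 0 0 0 0" --pt "0 0 0 0 0 0" --pt "0 0 0 0 0 0"

```text
t: 35.12
ee_pos: [527.2, -31.7, 92.2]
eef_rot: [0.663, 0.748, -0.0, -0.0]
force: [0.1, 0.4, 0.4]
finger_gap: -0.4
gripper_force: 0.0
```

Emit:
servo_tool --pt "0.1 -0.03 0 0 0 0" --pt "0.1 -0.02 0 0 0 0" --pt "0.1 -0.02 0 0 0 0" --pt "0 0 0 0 0 0" --pt "0 0 0 0 0 0"

```text
t: 35.75
ee_pos: [521.8, -17.2, 92.2]
eef_rot: [0.663, 0.748, -0.0, -0.0]
force: [0.5, 0.5, -0.1]
finger_gap: 0.5
gripper_force: 0.0
```

```bash
python3 go.py -30 -23 91 90; python3 - <<'E'
from go import *
im,d,c=cap("side");g=im[130:290,170:370];save("w2",cv2.resize(g,None,fx=3,fy=3,interpolation=2))
E
```

```text
t 35.75 c-frame [-29.3 -23.9] z 92.2 phi 90.0 tilt [-0.001  0.    -1.   ] gap 0.5 F [ 0.5  0.5 -0.1] q [-0.04  0.38  1.97  0.    0.8  -0.16]
units now [ 0.02 -0.01  0.02]
rot z units -0.00018448789833769297
```

View pics/w2.png

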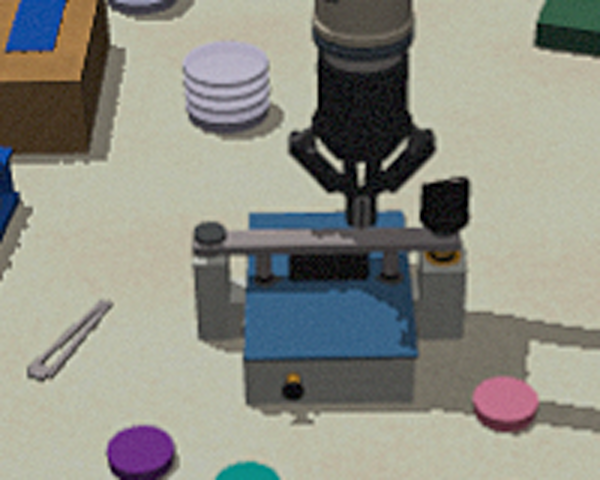

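The bar lies over the lid with its knob (crop 445,205) above the pillar. I'll push on gently until it meets the stop.

Emit:
servo_tool --pt "0.06 0 0 0 0 0" --pt "0.06 0 0 0 0 0" --pt "0.04 0 0 0 0 0" --pt "0 0 0 0 0 0" --pt "0 0 0 0 0 0"

```text
t: 36.42
ee_pos: [521.6, -14.7, 92.4]
eef_rot: [0.662, 0.749, -0.003, 0.003]
force: [1.4, -36.4, -1.3]
finger_gap: -0.5
gripper_force: 18.1
```

```bash
python3 go.py -30 -23 91 90
```

```text
t 36.425 c-frame [-29.1 -21.3] z 92.4 phi 90.17 tilt [ 0.001 -0.008 -1.   ] gap -0.5 F [  1.4 -36.4  -1.3] q [-0.03  0.38  1.97 -0.01  0.8  -0.14]
units now [-0.03 -0.02  0.03]
rot z units 0.016988283655997805
```

Emit:
servo_tool --pt "-0.3 0 0 0 0 0" --pt "-0.5 0 0 0 0 0" --pt "0 0 -0.6 0 0 0" --pt "0 0 -0.8 0 0 0" --pt "0 0 -0.8 0 0 0" --pt "0 0 -0.4 0 0 -1" --pt "0 0 0 0 0 -1" --pt "0 0 0 0 0 -1" --pt "0 0 0 0 0 -1" --pt "0 0 0 0 0 -1" --pt "0 0 0 0 0 -1" --pt "0 0 0 0 0 -1" --pt "0 0 0 0 0 -1" --pt "0 0 0 0 0 -1" --pt "0 0 0 0 0 0" --pt "0 0 0 0 0 0" --claw 0.5

```text
t: 38.42
ee_pos: [525.8, -49.1, 222.2]
eef_rot: [-0.058, 0.998, 0.0, -0.0]
force: [-0.5, 0.1, -0.4]
finger_gap: 42.6
gripper_force: 0.0
```

```bash
python3 go.py -60 0 225 180
```

```text
t 38.425 c-frame [-29.1 -56. ] z 222.2 phi -180.23 tilt [-0.  0. -1.] gap 42.6 F [-0.5  0.1 -0.4] q [-0.1   0.21  1.85  0.    1.08 -1.78]
units now [ 0.62  1.12 -0.05]
rot z units -36.02311440859184
```

Emit:
servo_tool --pt "0.3 0.4 0 0 0 0" --pt "0.3 0.4 0 0 0 0" --pt "0.02 0.3 0 0 0 0" --pt "0 0 0 0 0 0" --pt "0 0 0 0 0 0"

```text
t: 39.05
ee_pos: [489.0, 1.9, 222.5]
eef_rot: [-0.06, 0.998, -0.0, 0.0]
force: [-0.4, 0.1, -0.2]
finger_gap: 42.8
gripper_force: 0.0
```

```bash
python3 go.py -100 0 200 180; python3 look.py k wrist side
```

```text
t 39.05 c-frame [-59.6  -1. ] z 222.5 phi -179.97 tilt [ 0.001 -0.    -1.   ] gap 42.8 F [-0.4  0.1 -0.2] q [ 0.    0.15  1.93 -0.    1.06 -1.69]
units now [0.81 0.02 0.45]
rot z units -35.997021268188476
wrist [ 40.9 374.1] [ 30 370  20  13  82] c-frame [ 258.2 -390.6]
side [180.  167.7] [154 155  45  27 760] c-frame [ 312.1 -351.4]
side [194.  360.9] [179 346  31  30 602] c-frame [181.1 401.2]
```

View pics/kwrist.png

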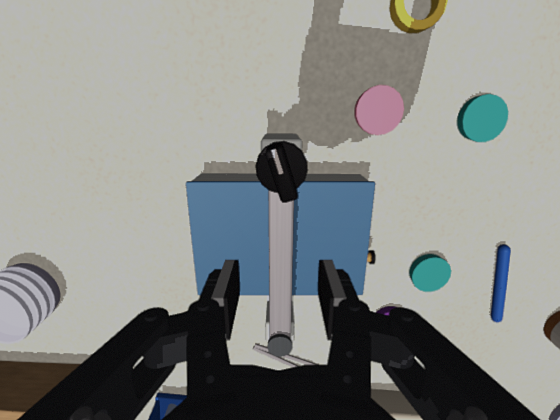

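```bash
python3 - <<'E'
from go import *
c=bot.get_calibration("wrist")
a=w2c(onz(c,273,150,154));b=w2c(onz(c,291,198,154));d=a-b
print(a,b,(a+b)/2,np.linalg.norm(d),"turn",-np.degrees(np.arctan2(-d[1],-d[0])), "disc",w2c(onz(c,281.5,168,124)))
print("bar", w2c(onz(c,282,205,102)),w2c(onz(c,280,330,102)))
im,d,c=cap("wrist")
g=(im.max(axis=2)<28).astype(np.uint8);g[:135]=0;g[205:]=0;g[:,:250]=0;g[:,312:]=0
n,l,s,ce=cv2.connectedComponentsWithStats(g)
for i in range(1,n):
  if s[i,4]>100:
    P=np.array([w2c(onz(c,u,v,154)) for v,u in np.argwhere(l==i)],np.float32);print(s[i],cv2.minAreaRect(P))
E
```

```text
[-117.53697262   -4.6269835 ] [-82.09965072   8.58593495] [-99.81831167   1.97947573] 37.820430957513366 turn -20.448130708275905 disc [-99.17209215   1.71806715]
bar [-60.20748568   2.48061208] [84.56380745  0.73788041]
[ 256  142   51   60 1971] ((-103.31636047363281, 3.2734146118164062), (41.478843688964844, 36.443294525146484), 49.0609016418457)
```

Emit:
servo_tool --pt "0.4 0.03 0 0 0 0" --pt "0.4 0.02 0 0 0 0" --pt "0 0 0 0 0 -1" --pt "0 0 0 0 0 -1" --pt "0 0 0.5 0 0 0" --pt "0 0 0.5 0 0 0" --pt "0 0 0.5 0 0 0" --pt "0 0 0.25 0 0 0" --pt "0 0 0.1 0 0 0" --pt "0 0 0 0 0 0" --pt "0 0 0 0 0 0"

```text
t: 40.58
ee_pos: [449.1, -0.6, 130.5]
eef_rot: [-0.232, 0.973, -0.0, 0.001]
force: [-0.4, 0.5, -0.0]
finger_gap: 42.7
gripper_force: 0.0
```

```bash
python3 go.py -99.8 1.7 128 160; python3 look.py kk wrist
```

```text
t 40.575 c-frame [-99.4   1.4] z 130.5 phi -160.01 tilt [ 0.001 -0.    -1.   ] gap 42.7 F [-0.4  0.5 -0. ] q [-0.    0.22  2.09 -0.    0.83 -2.04]
units now [0.   0.01 0.05]
rot z units -32.001103938722075
```

View pics/kkwrist.png

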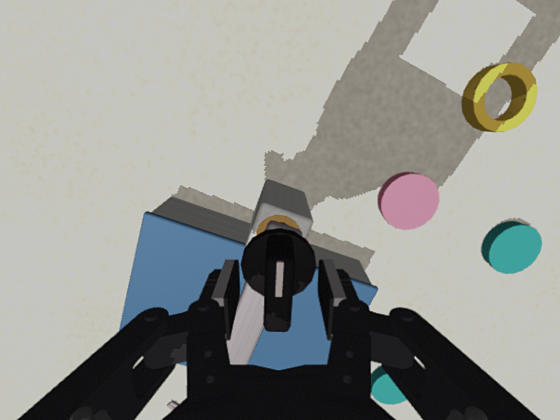

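I've now viewed 17 pictures, which is over the limit of 14, so I'll view no more and work from numbers only. The grip is centred between the pads at (278,280); closing on it.

Emit:
servo_tool --pt "0 0 0.02 0 0 0" --pt "0 0 0 0 0 0" --pt "0 0 0 0 0 0" --pt "0 0 0 0 0 0" --pt "0 0 0 0 0 0" --claw 0

```text
t: 41.25
ee_pos: [448.9, -0.6, 129.0]
eef_rot: [-0.232, 0.973, -0.0, 0.0]
force: [1.0, -3.3, 4.2]
finger_gap: 12.7
gripper_force: 61.9
```

Emit:
servo_tool --pt "0 0 0.06 0 0 0" --pt "0 0 0.06 0 0 0" --pt "0 0 0.06 0 0 0" --pt "0 0 0.04 0 0 0" --pt "0 0 0 0 0 0" --pt "0 0 0 0 0 0"

```text
t: 42.0
ee_pos: [449.0, -0.7, 117.9]
eef_rot: [-0.232, 0.973, -0.0, 0.0]
force: [0.7, -3.1, 8.2]
finger_gap: 12.7
gripper_force: 62.4
```

```bash
python3 go.py -99.8 1.7 118 160
```

```text
t 42.0 c-frame [-99.6   1.3] z 117.9 phi -160.01 tilt [ 0.001 -0.    -1.   ] gap 12.7 F [ 0.7 -3.1  8.2] q [-0.    0.24  2.1  -0.    0.8  -2.04]
units now [ 0.    0.01 -0.  ]
rot z units -32.00069860329667
```

Emit:
servo_tool --pt "0 0 0 0 0 0.5" --pt "0 0 0 0 0 0.5" --pt "0 0 0 0 0 0.5" --pt "0 0 0 0 0 0.5" --pt "0 0 0 0 0 0.5" --pt "0 0 0 0 0 0.5" --pt "0 0 0 0 0 0.5" --pt "0 0 0 0 0 0.5" --pt "0 0 0 0 0 0.5" --pt "0 0 0 0 0 0.5" --pt "0 0 0 0 0 0.5" --pt "0 0 0 0 0 0.5" --pt "0 0 0 0 0 0" --pt "0 0 0 0 0 0"

```text
t: 43.75
ee_pos: [449.0, -0.1, 117.9]
eef_rot: [0.285, 0.958, 0.0, 0.0]
force: [0.8, 0.9, 6.6]
finger_gap: 12.8
gripper_force: 62.4
```

```bash
python3 go.py -99.8 1.7 118 100;python3 -c "
from h import *
s=bot.read_state();print(s['torque'],s['gripper_force'])"
```

```text
t 43.75 c-frame [-99.5   1.8] z 117.9 phi 139.97 tilt [ 0.001  0.001 -1.   ] gap 12.8 F [0.8 0.9 6.6] q [-0.    0.24  2.1   0.    0.8  -1.  ]
units now [ 0.   -0.01 -0.  ]
rot z units 3.9967335632994407
[ 0.0887256  -0.13826105  0.00453705] 62.40692138671875
```

Emit:
servo_tool --pt "0 0 0 0 0 0.6" --pt "0 0 0 0 0 0.6" --pt "0 0 0 0 0 0.6" --pt "0 0 0 0 0 0.6" --pt "0 0 0 0 0 0.6" --pt "0 0 0 0 0 0.6" --pt "0 0 0 0 0 0.6" --pt "0 0 0 0 0 0.6" --pt "0 0 0 0 0 0.6" --pt "0 0 0 0 0 0.6" --pt "0 0 0 0 0 0.6" --pt "0 0 0 0 0 0.6" --pt "0 0 0 0 0 0.6" --pt "0 0 0 0 0 0.6" --pt "0 0 0 0 0 0.6" --pt "0 0 0 0 0 0.6" --pt "0 0 0 0 0 0.6" --pt "0 0 0 0 0 0" --pt "0 0 0 0 0 0"

```text
t: 46.12
ee_pos: [450.0, -0.2, 118.1]
eef_rot: [0.924, 0.381, 0.001, 0.0]
force: [3.9, 0.2, 4.9]
finger_gap: 13.0
gripper_force: 62.2
```

```bash
python3 go.py -99.8 1.7 118 100;python3 -c "
from h import *
s=bot.read_state();print(s['torque'],s['gripper_force'])"
```

```text
t 46.125 c-frame [-98.5   1.6] z 118.1 phi 37.97 tilt [ 0.003  0.001 -1.   ] gap 13.0 F [3.9 0.2 4.9] q [-0.    0.24  2.1   0.    0.8   0.78]
units now [-0.02 -0.02  0.  ]
rot z units -6.202975929663273
[ 0.04497745 -0.65553126 -0.0857564 ] 62.151081562042236
```

Emit:
servo_tool --pt "0 0 0 0 0 0.5" --pt "0 0 0 0 0 0.5" --pt "0 0 0 0 0 0.4" --pt "0 0 0 0 0 0.3" --pt "0 0 0 0 0 0.2" --pt "0 0 0 0 0 0" --pt "0 0 0 0 0 0"

```text
t: 47.0
ee_pos: [450.0, -0.3, 118.0]
eef_rot: [0.975, 0.224, 0.001, 0.0]
force: [4.8, 0.4, 1.9]
finger_gap: 13.1
gripper_force: 61.5
```

```bash
python3 go.py -99.8 1.7 118 100;python3 -c "
from h import *
s=bot.read_state();print(s['torque'],s['gripper_force'])"
```

```text
t 47.0 c-frame [-98.5   1.5] z 118.0 phi 19.01 tilt [ 0.003  0.    -1.   ] gap 13.1 F [4.8 0.4 1.9] q [-0.    0.24  2.1   0.    0.8   1.11]
units now [-0.02 -0.01 -0.  ]
rot z units -8.099152465520854
[-0.08034665 -0.96104914  0.19386007] 61.4903461933136
```

Emit:
servo_tool --pt "0 0 0 0 0 0.4" --pt "0 0 0 0 0 0.4" --pt "0 0 0 0 0 0" --pt "0 0 0 0 0 0"

```text
t: 47.5
ee_pos: [449.6, -0.4, 117.8]
eef_rot: [0.988, 0.157, 0.001, 0.0]
force: [5.0, 0.5, 1.2]
finger_gap: 13.1
gripper_force: 83.8
```

```bash
python3 go.py -99.8 1.7 118 100;python3 -c "
from h import *
s=bot.read_state();print(s['torque'],s['gripper_force'])"
```

```text
t 47.5 c-frame [-98.9   1.5] z 117.8 phi 11.24 tilt [ 0.002 -0.    -1.   ] gap 13.1 F [5.  0.5 1.2] q [-0.    0.24  2.1  -0.    0.8   1.25]
units now [-0.02 -0.01 -0.  ]
rot z units -8.876451256317937
[ 0.13383308 -0.87162572  1.8740044 ] 83.8324988912791
```

The torque has risen to 1.9 Nm, so the knob is on its stop. Releasing and checking it by numbers.

Emit:
servo_tool --pt "0 0 0 0 0 -0.3" --pt "0 0 0 0 0 0"

```text
t: 47.75
ee_pos: [449.6, -0.4, 117.9]
eef_rot: [0.983, 0.183, 0.001, 0.0]
force: [6.1, 0.3, 2.1]
finger_gap: 12.6
gripper_force: 70.6
```

Emit:
servo_tool --pt "0 0 0 0 0 0" --pt "0 0 0 0 0 0" --pt "0 0 0 0 0 0" --pt "0 0 -0.3 0 0 0" --pt "0 0 -0.6 0 0 0" --pt "0 0 -0.6 0 0 0" --pt "0 0 -0.6 0 0 0" --pt "-0.6 0 -0.3 0 0 0" --pt "0 0 0 0 0 0" --pt "0 0 0 0 0 0" --claw 0.5

```text
t: 49.0
ee_pos: [420.9, -11.2, 238.3]
eef_rot: [0.984, 0.181, 0.001, 0.0]
force: [0.6, 0.2, -0.4]
finger_gap: 42.7
gripper_force: 0.0
```

```bash
python3 go.py; python3 - <<'E'
from go import *
import numpy as np
im,d,c=cap("wrist");save("fin",im)
P=[]
for v in range(60,415):
  for u in range(0,560):
    if d[v,u]>0 and im[v,u].max()<75:
      p=dep(c,d,u,v);q=w2c(p)
      if np.hypot(q[0]+100,q[1])<24 and 110<p[2]<160:P.append([*q,p[2]])
P=np.array(P);print(len(P),"zmax",np.percentile(P[:,2],[50,90,98]))
T=P[P[:,2]>np.percentile(P[:,2],98)-6];r=cv2.minAreaRect(T[:,:2].astype(np.float32));print(len(T),r,cv2.boxPoints(r).round(1).tolist())
# white line within knob
W=[]
for v in range(60,415):
  for u in range(0,560):
    if d[v,u]>0 and im[v,u].min()>90:
      p=dep(c,d,u,v);q=w2c(p)
      if np.hypot(q[0]+100,q[1])<26 and p[2]>125:W.append([*q,p[2]])
W=np.array(W);print("white",len(W),W.mean(0).round(1) if len(W) else "")
m,D,cs=cap("side")
Q=np.array([[*w2c(p),p[2]] for v in range(180,225) for u in range(300,335) for p in[dep(cs,D,u,v)] if m[v,u].max()<75])
k=(np.hypot(Q[:,0]+100,Q[:,1])<30)&(Q[:,2]>110)&(Q[:,2]<160);print("side knob z",k.sum(),np.percentile(Q[k,2],[50,90,98]).round(1))
E
```

```text
t 49.0 c-frame [-128.8   -5.8] z 238.3 phi 13.97 tilt [ 0.001  0.    -1.   ] gap 42.7 F [ 0.6  0.2 -0.4] q [-0.03  0.02  2.04  0.    1.09  1.18]
1687 zmax [115.34469428 144.66220289 145.39161833]
698 ((-98.39875030517578, 1.889225959777832), (40.706939697265625, 13.998201370239258), 25.251550674438477) [[-119.80000305175781, -0.5], [-113.80000305175781, -13.100000381469727], [-77.0, 4.199999809265137], [-83.0, 16.899999618530273]]
white 142 [-95.6   2.4 176.8]
side knob z 241 [126.  144.2 145.8]
```

```bash
python3 -c "
from h import *
print(bot.hand_in())"
```

```text
the job is handed in; nothing more can be done
None
```

The job is handed in, but `hand_in` returned no verdict: both dishes are in the chamber, the lid is seated, the bar is at its stop and the knob is on its stop (about 2.7 rad, roughly 10 mm down by camera), though I viewed 17 pictures against the limit of 14 and only noticed near the end.

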